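Unpack new rasps into the tube rack

ROBOT

A 7-joint arm with a two-finger parallel gripper is mounted at the origin on the work surface. World frame = base frame: x ahead of the robot, y to its left, z up, the work surface at z = 0. Lengths are in m, angles in rad, forces in N, time in s.
With the tool pointing down it reaches from about 0.4 to 0.85 m from the base axis. Payload 10.4 kg.
Tool frame: the origin (TCP) lies at the very end of the fingers, on their centre line; the grasp point (between the pads) lies 19 mm behind it (manip.tcp_to_grasp is the distance from the TCP to the grasp point, in m); x points along the fingers, y is the direction in which the jaws open and shut, and the axes are right-handed (so a half turn about x gives the same grasp; the last joint's range is limited). The gripper opens to 85 mm and grips with 20 to 120 N. Pads are 22 mm wide; open, the fingers measure 114 mm over their backs; the gripper's body (76 mm by 85 mm) begins 54 mm behind the grasp point. The pads swing forward as they close: fully open they stand 13 mm farther back than shut.
Start: joints at [-1.319, 0.332, -0.065, 1.46, 0.022, 1.35, -0.088], TCP at [0.17, 0.602, 0.231] pointing down, gripper open.
Joint ranges: [-2.6, 2.6], [-0.5, 2.12], [-1.47, 1.34], [0.16, 2.42], [-1.27, 4.41], [0.06, 2.06], [-2.6, 2.6]. Speed limits (rad/s): [2.22, 2.22, 2.79, 2.79, 3.14, 3.14, 3.14].

INTERFACE

Orientations are given as a unit quaternion [x, y, z, w].
In Python, from workcell import manip, cams, hand_in gives the robot as it stands.
- The arm moves only by the shell command python3 -m handwheel 'ROWS' [FORCE]. ROWS is text: rows parted by semicolons, each of 7 numbers parted by spaces: the shift along the tool's x, y, z in mm, then the turn, a rotation vector about the tool's x, y, z in rad, then the finger opening in mm, from 0 to 85.4. A call has 1 to 8 rows; each row shifts and turns the commanded pose from where the row before left it, along the tool's axes as they then stand; what a row does not reach is not made up. A row lasts 1/10 s, in which the tool goes at most 50 mm and 8.59 degrees, less where a joint would pass 70% of its speed; a pose out of reach is approached as far as the arm can. A call with a gripper value outside its range is refused whole. The fingers move at their own pace and stop on an object; FORCE is the grip in N (left out, the last holds). Time passes only in rows, so rows that do not move let the fingers close. It gives the time, the measured TCP pose, the force and the opening at its end, in the units of the state.
- manip.get_obs(): the state, without advancing time (a new reading comes with each control period).
- cams.camera(name): name is "side" or "top" or "wrist"; returns a dict with "color" (384x512x3 uint8, blue, green, red), "depth" (384x512 float32, m along the optical axis (not along the pixel's ray), 0 where there is no reading), "camera_matrix" (3x3 intrinsics, pixels), "origin" and "attitude" of the camera in the world; the wrist camera has in their place "T_tool_cam" (4x4, takes a point from camera to tool coordinates, whose origin is the TCP and whose axes are the tool frame's). Camera axes: x right, y down, z forward; pixel columns grow to the right and rows downward; lengths in m; the calibration is good to about 2 mm. A picture is of the moment at which its call begins: read the wrist's pose just before it.
- hand_in(): hands the job in, once; it reports no verdict.
Trained networks look in the newest picture that a camera, given by its name, has taken for a name from the list of things; names that differ only in an ending like _2 or _b are one class to them, and where a whole thing is asked for, a point or a joint stands for the part that bears it (a point fixed in the world has none). Each returns a list of dicts, best first, with "conf" (0 to 1); they miss things now and then, are a little off and sometimes report something else, mostly with a low value. They report only what shows in the picture. A call takes as long as a camera call.
- cams.recognise(camera, thing): "box" ([left, top, width, height] in pixels, round what is visible of it).
- cams.outline_of(camera, thing): "region" (384x512 bool, what is visible of it) and "box" ([left, top, width, height] in pixels, round what is visible of it).
The state is a dict: "clock": time; "joint_pos": joint angles; "joint_velocities": joint speeds; "tau": joint torques, N m; "position": TCP position; "ee_rot": TCP orientation; "ft_force": force on the tool from outside, world axes, zero at the start; "torque": the same for the moment, N m; "grip_width": opening from 0.0 (shut) to 1.0 (fully open).
Only numpy, scipy, OpenCV 4.12 (cv2) and the standard library are available. Lean on these libraries where they do the work, as an engineer would, in place of code of your own. Each camera call takes 0.05 s, during which the arm holds its last target.

TASK

Fold both of the carton's half-raised flaps right back, well past upright, so that the carton stands open. Then take the new rasps out of the carton one by one and push each, blade first, down into a free tube of the rack until its collar sits on the tube's rim; leave the rasps that are already in the rack where they are, let no rasp fall over on the bench, and do not push the other things on the bench about.

Things in the scene. Friction and masses are not known exactly. Their poses are not given: they have to be found in the camera images.
- carton: Brown carton fixed to the bench, 140 (its x) x 250 (its y) x 165 mm high, walls 5 mm; origin at the centre of its underside. A grey foam insert, top 95 mm above the bench, has five 15 mm holes in a row along y, 46 mm apart, that hold the new rasps. Long flaps hinge at 165 mm height on the x = -69 and +69 mm rims; at the ends (y = -125, +125 mm) short flaps are folded down flat outside.
- near_flap (a joint): Flap on the carton's -x rim (the robot's side), hinged along the carton's y at 165 mm above the bench, 67 mm from hinge to free edge, 246 mm long, 4 mm thick. Angle in rad: 0 lies shut, level over the contents; 1.57 stands upright; larger leans outward; stop at 2.5. Starts half up (0.9 to 1.1); stays where it is put (about 0.05 N m).
- far_flap (a joint): The same flap on the carton's +x rim (the far side); same values. Seen from above the half-raised flaps leave a slot of 50 mm or more between their free edges, midway over the carton.
- rack: Loose rasp rack (about 1.6 kg): a pale timber base 130 mm (its x) by 196 mm (its y) by 24 mm with six upright white conduit tubes, 21 mm outside, 16 mm bore, in two rows of three, 60 mm apart both ways; the mouths are 110 mm above the bench and the bore is 86 mm deep. Origin at the centre of its underside, z up.
- tube1 (a point): On the axis of the rack's tube at x = -30, y = 60 mm of the rack, 30 mm above the bench: where the blade's tip lies when fully home. The mouth is 80 mm straight above.
- tube2 (a point): On the axis of the rack's tube at x = -30, y = 0 mm of the rack, 30 mm above the bench: where the blade's tip lies when fully home. The mouth is 80 mm straight above.
- tube3 (a point): On the axis of the rack's tube at x = -30, y = -60 mm of the rack, 30 mm above the bench: where the blade's tip lies when fully home. The mouth is 80 mm straight above.
- tube4 (a point): On the axis of the rack's tube at x = 30, y = 60 mm of the rack, 30 mm above the bench: where the blade's tip lies when fully home. The mouth is 80 mm straight above.
- tube5 (a point): On the axis of the rack's tube at x = 30, y = 0 mm of the rack, 30 mm above the bench: where the blade's tip lies when fully home. The mouth is 80 mm straight above.
- tube6 (a point): On the axis of the rack's tube at x = 30, y = -60 mm of the rack, 30 mm above the bench: where the blade's tip lies when fully home. The mouth is 80 mm straight above.
- rasp1: New round rasp, 144 mm, about 70 g, handle up in the carton's hole at y = -92 mm. Origin at the blade's tip; z up its axis. Round blade tapering from 11 mm to 6 mm at the tip, z = 0 to 80; steel collar, 26 mm across, flat underside, z = 80 to 90; round wooden handle, 24 mm across, z = 90 to 144. Fully home, the collar rests on the foam or on the tube's rim. None if absent.
- rasp2: New round rasp like rasp1 (hole at y = -46 mm). None if absent.
- rasp3: New round rasp like rasp1 (hole at y = 0 mm). None if absent.
- rasp4: New round rasp like rasp1 (hole at y = 46 mm). None if absent.
- rasp5: New round rasp like rasp1 (hole at y = 92 mm). None if absent.
- old1: Rasp like rasp1 that is already home in the rack, in tube2. None if absent (then that tube is free).
- old2: Rasp like rasp1 that is already home in the rack, in tube4. None if absent (then that tube is free).
- old3: Rasp like rasp1 that is already home in the rack, in tube6. None if absent (then that tube is free).
- glue: White glue bottle, 58 mm across, 155 mm high; origin under its centre; not part of the job.
- hammer: Hammer, 270 mm long, lying on the bench; not part of the job.
- pencil: Carpenter's pencil, 175 x 14 x 8 mm, lying on the bench; not part of the job.
- section: Offcut of aluminium box section, 45 x 200 x 45 mm; not part of the job.
- wax: Flat wax tin, 72 mm across, 48 mm high; not part of the job.

How it is judged:
By the outcome, as a careful person would: the job done as asked, in the order asked, and still so for the second after the job is handed in, with the robot touching nothing.
Of rasp1, rasp2, rasp3, rasp4, rasp5 only 4 to 5 are there at a start; the rules pass over those that are not, and their reading is None.
Of old1, old2, old3 only 1 to 1 are there at a start; the rules pass over those that are not, and their reading is None.
At some moment in a run one of rack may be knocked a few centimetres aside while the robot is not near it.
It also fails if it takes over 210 s, if anything falls off the work surface, if the arm or the gripper's body presses on something with over 40 N, if the wrist force passes 120 N, or if a joint passes its speed limit or range.

## Working session

There is one attempt and no reset: what is moved stays moved. The work goes in short steps, Python scripts to look and compute and a shell command to move; the robot and the scene stay as the last step left them, time stands still between calls to the robot, and variables do not carry over. Pictures are saved under pics/ and viewed, and the job is handed in when it is done.

```bash
ls -la; mkdir -p pics; python3 - <<'E'
from workcell import manip,cams
import cv2
o=manip.get_obs(); print(o); print(manip.tcp_to_grasp)
for n in ["side","top","wrist"]:
    c=cams.camera(n); cv2.imwrite(f"pics/{n}0.png",c["color"])
    print(n,c["camera_matrix"],c.get("origin"),c.get("attitude"),c.get("T_tool_cam"))
E
```

```text
total 12
drwxr-xr-x  3 agent agent 4096 Dec  6 15:02 .
drwxr-xr-x 23 root  root  4096 Dec  6 15:02 ..
drwxr-xr-x  2 agent agent 4096 Dec  6 15:02 pics
{'clock': 0.0, 'joint_pos': array([-1.31857598,  0.33287027, -0.06474726,  1.46098018,  0.02157263,
        1.34993859, -0.08845866]), 'joint_velocities': array([-1.52231066e-03, -3.51046817e-04, -1.68355864e-03, -9.70730976e-04,
       -3.79190122e-05, -3.26938036e-04,  9.27511533e-04]), 'tau': array([-1.11317720e-03, -6.25436854e+01,  4.82113136e-02, -3.91633558e+01,
        1.60916807e-02,  9.36041266e-03,  4.85177850e-05]), 'position': array([0.16946936, 0.60116119, 0.23049851]), 'ee_rot': array([ 0.09629507,  0.70050828, -0.09734994,  0.70038446]), 'ft_force': array([ 0.19568002, -0.45075232, -0.45402752]), 'torque': array([-0.00490016,  0.01671292,  0.03131384]), 'grip_width': 0.9978556733687061}
0.0187
side [[368.33088446   0.         253.45721889]
 [  0.         368.33088446 191.90779899]
 [  0.           0.           1.        ]] [ 0.29387709 -0.12239981  1.08707626] [ 0.87854924 -0.45023601  0.07001822 -0.14330466] None
top [[382.96226113   0.         255.55147436]
 [  0.         382.96226113 190.38962601]
 [  0.           0.           1.        ]] [0.34339778 0.06347458 1.1073731 ] [ 0.74019551 -0.66164381  0.08017029 -0.08894269] None
wrist [[338.33373841   0.         254.63915579]
 [  0.         338.33373841 192.18176908]
 [  0.           0.           1.        ]] None None [[-6.94742303e-04 -3.04266608e-01  9.52586662e-01 -1.43020228e-01]
 [ 9.99999711e-01 -5.04986195e-04  5.68023558e-04 -4.05857022e-04]
 [ 3.08212512e-04  9.52586781e-01  3.04266871e-01 -7.80652613e-02]
 [ 0.00000000e+00  0.00000000e+00  0.00000000e+00  1.00000000e+00]]
```

View pics/side0.png

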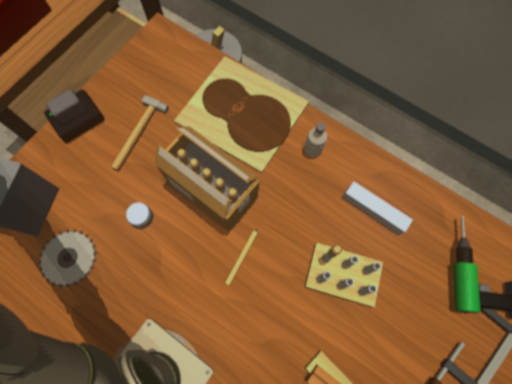

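View pics/top0.png

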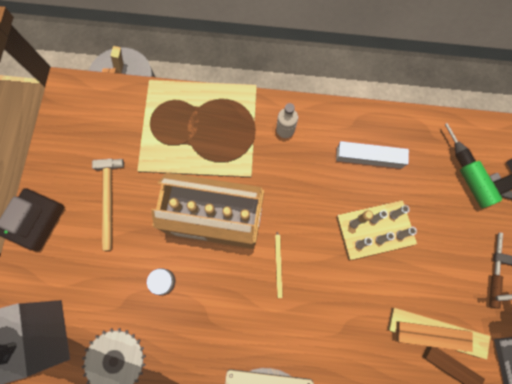

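View pics/wrist0.png

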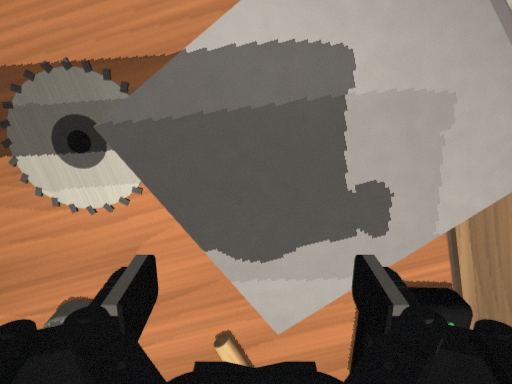

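```bash
cat > h.py <<'E'
from workcell import manip,cams
import cv2, numpy as np
from scipy.spatial.transform import Rotation as R
def snap(n,save=None):
    o=manip.get_obs(); c=cams.camera(n)
    if n=="wrist":
        T=np.eye(4);T[:3,:3]=R.from_quat(o["ee_rot"]).as_matrix();T[:3,3]=o["position"]
        T=T@c["T_tool_cam"]
    else:
        T=np.eye(4);T[:3,:3]=R.from_quat(c["attitude"]).as_matrix();T[:3,3]=c["origin"]
    d=c["depth"];K=c["camera_matrix"]
    v,u=np.mgrid[:d.shape[0],:d.shape[1]]
    P=np.stack([(u-K[0,2])/K[0,0]*d,(v-K[1,2])/K[1,1]*d,d],-1)
    W=P@T[:3,:3].T+T[:3,3]; W[d==0]=np.nan
    if save: cv2.imwrite("pics/"+save,c["color"])
    return dict(W=W,T=T,K=K,c=c["color"],d=d)
def proj(s,p):
    p=np.atleast_2d(p);q=(p-s["T"][:3,3])@s["T"][:3,:3]
    return np.c_[q[:,0]/q[:,2]*s["K"][0,0]+s["K"][0,2],q[:,1]/q[:,2]*s["K"][1,1]+s["K"][1,2]]
def st():
    o=manip.get_obs();M=R.from_quat(o["ee_rot"]).as_matrix()
    print("t",round(o["clock"],2),"p",o["position"].round(4),"x",M[:,0].round(3),"y",M[:,1].round(3),"F",o["ft_force"].round(1),"g",round(o["grip_width"]*85.4,1),"q",o["joint_pos"].round(2))
    return o
def delta(target,Mt=None):
    "shift (mm) in tool axes to target, and rotvec in tool axes to Mt"
    o=manip.get_obs();M=R.from_quat(o["ee_rot"]).as_matrix()
    d=M.T@(np.array(target)-o["position"])*1000
    r=R.from_matrix(M.T@Mt).as_rotvec() if Mt is not None else None
    return d.round(1), r
E
python3 - <<'E'
from h import *
for n in ["side","top"]:
    s=snap(n); W=s["W"]
    print(n,"z range",np.nanmin(W[...,2]),np.nanpercentile(W[...,2],[5,50,95]))
    for t in ["carton","near_flap","rack","rasp1","old1","glue","hammer","pencil","section","wax"]:
        r=cams.outline_of(n,t)
        for k in r[:6]:
            m=k["region"]; p=W[m]; p=p[~np.isnan(p[:,0])]
            print(t,round(k["conf"],2),k["box"],np.median(p,0).round(3),"min",np.percentile(p,2,axis=0).round(3),"max",np.percentile(p,98,axis=0).round(3))
E
```

```text
side z range -0.7707445942329663 [-7.48904981e-01 -2.56502684e-04  1.79828812e-01]
carton 0.79 [152.5, 123.6, 111.5, 108.3] [0.509 0.188 0.162] min [0.44  0.071 0.002] max [0.584 0.325 0.223]
near_flap 0.72 [153.7, 144.9, 77.9, 72.6] [0.461 0.2   0.198] min [0.44  0.086 0.168] max [0.482 0.322 0.224]
near_flap 0.43 [226.9, 185.6, 11.6, 16.3] [0.506 0.106 0.154] min [0.498 0.098 0.105] max [0.519 0.12  0.161]
rack 0.84 [304.6, 242.1, 78.8, 64.6] [ 0.523 -0.263  0.024] min [ 0.452 -0.36   0.003] max [ 0.602 -0.163  0.11 ]
rasp1 0.56 [200.4, 166.6, 14.9, 14.9] [0.511 0.196 0.152] min [0.503 0.19  0.099] max [0.524 0.212 0.161]
rasp1 0.51 [174.2, 147.1, 17.3, 14.1] [0.515 0.286 0.145] min [0.507 0.282 0.101] max [0.527 0.302 0.161]
rasp1 0.47 [151.6, 124.9, 108.9, 106.3] [0.509 0.186 0.163] min [0.44  0.071 0.003] max [0.583 0.324 0.223]
rasp1 0.42 [189.6, 158.3, 13.3, 18.1] [0.513 0.241 0.148] min [0.505 0.236 0.101] max [0.523 0.255 0.161]
rasp1 0.4 [218.7, 181.9, 6.7, 13.2] [0.508 0.15  0.151] min [0.489 0.135 0.093] max [0.531 0.17  0.188]
old1 0.48 [326.0, 244.4, 16.3, 13.2] [ 0.533
[... 2278 characters left out ...]
9 -0.01   0.003] max [0.483 0.02  0.012]
hammer 0.89 [92.0, 156.7, 31.3, 90.2] [0.549 0.519 0.023] min [ 0.4    0.487 -0.   ] max [0.654 0.579 0.029]
pencil 0.79 [276.8, 232.7, 6.5, 61.2] [0.398 0.004 0.008] min [ 0.32  -0.011  0.001] max [0.484 0.02  0.012]
pencil 0.26 [154.0, 209.4, 102.5, 33.7] [0.464 0.204 0.198] min [0.443 0.086 0.143] max [0.484 0.322 0.225]
section 0.87 [334.4, 142.0, 73.7, 24.6] [ 0.747 -0.235  0.045] min [ 0.731 -0.334  0.001] max [ 0.777 -0.14   0.049]
wax 0.85 [149.7, 267.0, 23.6, 25.4] [0.322 0.317 0.047] min [0.291 0.288 0.017] max [0.354 0.351 0.051]
wax 0.62 [337.8, 201.7, 77.1, 55.9] [ 0.526 -0.261  0.025] min [ 0.455 -0.357  0.011] max [ 0.608 -0.163  0.11 ]
```

```bash
cat > meas.py <<'E'
from h import *
def pts(names=("side","top")):
    return {n:snap(n) for n in names}
def cluster(p,r=0.02):
    from scipy.cluster.hierarchy import fcluster,linkage
    l=fcluster(linkage(p[:,:2],'single'),r,'distance')
    return [p[l==k] for k in np.unique(l)]
E
python3 - <<'E'
from meas import *
S=pts()
for n,s in S.items():
    W=s["W"].reshape(-1,3); W=W[~np.isnan(W[:,0])]
    a=W[(W[:,2]>.153)&(W[:,2]<.165)&(abs(W[:,0]-.512)<.025)&(W[:,1]>.09)&(W[:,1]<.31)]
    print(n,"handles")
    for c in cluster(a,.008): 
        if len(c)>8: print(len(c),((c.min(0)+c.max(0))/2).round(4),c.mean(0).round(4))
    b=W[(W[:,2]>.10)&(W[:,2]<.2)&(abs(W[:,0]-.53)<.09)&(W[:,1]<-.14)&(W[:,1]>-.38)]
    print("tubes")
    for c in cluster(b,.008):
        if len(c)>5: print(len(c),((c.min(0)+c.max(0))/2).round(4),c.mean(0).round(4),c[:,2].max().round(3))
    # base
    b=W[(W[:,2]>.018)&(W[:,2]<.030)&(abs(W[:,0]-.53)<.12)&(W[:,1]<-.12)&(W[:,1]>-.4)]
    print("base",cv2.minAreaRect((b[:,:2]*1000).astype(np.float32)))
    f=W[(W[:,2]>.17)&(abs(W[:,0]-.512)<.09)&(W[:,1]>.06)&(W[:,1]<.34)]
    for nm,g in (("near",f[f[:,0]<.512]),("far",f[f[:,0]>.512])):
        print(nm,len(g),"rect",cv2.minAreaRect((g[:,:2]*1000).astype(np.float32)),"zmax",g[:,2].max())
        top=g[g[:,2]>np.percentile(g[:,2],97)];print("   top pts",top.mean(0).round(4),top[:,1].min(),top[:,1].max(), top[:,0].min(),top[:,0].max())
E
python3 - <<'E'
import cv2
a=cv2.imread('pics/top0.png')
cv2.imwrite('pics/crop0.png',cv2.resize(a[150:270,130:430],None,fx=2.6,fy=2.6,interpolation=cv2.INTER_CUBIC))
E
```

```text
side handles
46 [0.5185 0.2941 0.1583] [0.5184 0.293  0.1578]
55 [0.5135 0.2016 0.1572] [0.5133 0.201  0.1572]
58 [0.5158 0.2475 0.1576] [0.5156 0.2466 0.1572]
53 [0.5116 0.1558 0.1572] [0.5113 0.1552 0.1576]
60 [0.5096 0.1094 0.1575] [0.5085 0.1088 0.1574]
tubes
33 [ 0.5012 -0.2715  0.1069] [ 0.5007 -0.2714  0.1082] 0.113
39 [ 0.5212 -0.3283  0.1065] [ 0.5204 -0.3284  0.1077] 0.113
36 [ 0.577  -0.3087  0.1069] [ 0.5773 -0.3086  0.1078] 0.113
35 [ 0.5581 -0.2518  0.1062] [ 0.5582 -0.2515  0.1075] 0.112
130 [ 0.538  -0.1949  0.1457] [ 0.5341 -0.1941  0.1572] 0.179
28 [ 0.4815 -0.2152  0.1065] [ 0.4812 -0.2151  0.1089] 0.113
base ((529.8900146484375, -261.9482421875), (130.84982299804688, 196.64833068847656), 19.30047607421875)
near 1589 rect ((461.6028747558594, 205.26646423339844), (247.89231872558594, 38.063446044921875), 87.16484832763672) zmax 0.22715541195301836
   top pts [0.4769 0.2025 0.225 ] 0.08351522162799446 0.3230997013014446 0.4705158721291842 0.4839518377119393
far 898 rect ((563.9596557617188, 199.81199645996094), (246.60430908203125, 42.92534255981445), 87.56362152099
[... 680 characters left out ...]
845 -0.2156  0.1075] 0.113
147 [ 0.5408 -0.1946  0.1387] [ 0.5381 -0.1919  0.1551] 0.177
base ((533.0548706054688, -262.5917053222656), (130.2274932861328, 197.52120971679688), 19.288410186767578)
near 1835 rect ((463.85015869140625, 204.32318115234375), (246.4488983154297, 38.21360778808594), 87.50080871582031) zmax 0.22858034016175666
   top pts [0.4788 0.1955 0.2255] 0.08798169150365694 0.3201429300376873 0.4730406414815345 0.48506149820892064
far 1182 rect ((566.1976928710938, 199.00335693359375), (245.4550323486328, 42.963863372802734), 87.20297241210938) zmax 0.2243176772227864
   top pts [0.5466 0.1748 0.2226] 0.07894931466276855 0.301594067245358 0.5406867460753739 0.5529974470071881
```

View pics/crop0.png

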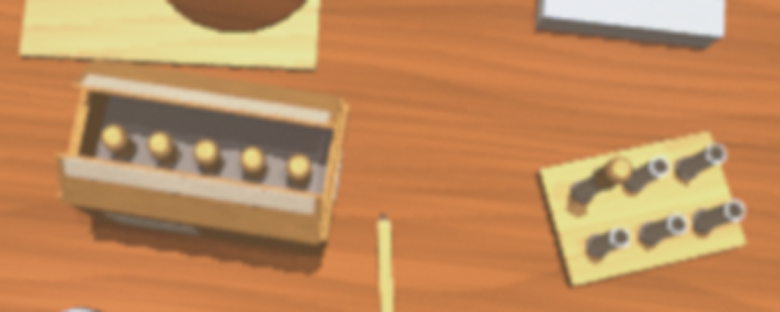

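```bash
python3 - <<'E'
from h import *
st()
def down(ang): # tool y direction angle in world xy
    x=np.array([0,0,-1.]);y=np.array([np.cos(ang),np.sin(ang),0]);return np.c_[x,y,np.cross(x,y)]
for a in (-.049,np.pi-.049): print(a,delta([.515,.2014,.30],down(a)))
E
```

```text
t 1.35 p [0.1696 0.6016 0.2313] x [ 0.  0. -1.] y [0.271 0.962 0.   ] F [ 0.2  0.5 -0.5] g 85.5 q [-1.32  0.33 -0.06  1.46  0.02  1.35 -0.09]
-0.049 (array([ -68.7, -291.4,  441. ]), array([ 1.34496287e+00, -8.41168951e-05, -6.30906406e-05]))
3.092592653589793 (array([ -68.7, -291.4,  441. ]), array([-1.79662978e+00,  6.71105110e-05, -8.94764701e-05]))
```

```bash
python3 -m handwheel '-9 0 0 0.14 0 0 0;-9 0 0 0.14 0 0 0;-9 0 0 0.14 0 0 0;-9 0 0 0.14 0 0 0;-9 0 0 0.14 0 0 0;-9 0 0 0.14 0 0 0;-9 0 0 0.14 0 0 0;-9 0 0 0.14 0 0 0' 30; python3 -m handwheel '0 0 0 0.11 0 0 0;0 0 0 0.115 0 0 0;0 20 20 0 0 0 0;0 40 40 0 0 0 0;0 40 40 0 0 0 0'
python3 - <<'E'
from h import *
st(); print(delta([.515,.2014,.30]))
E
```

```text
clock: 2.15
position: [0.1696, 0.6015, 0.3037]
ee_rot: [0.456, 0.541, -0.456, 0.541]
ft_force: [0.1, -0.7, 1.0]
grip_width: 0.001
clock: 2.65
position: [0.2561, 0.5056, 0.3031]
ee_rot: [-0.512, -0.488, 0.512, -0.488]
ft_force: [1.5, 0.1, 0.5]
grip_width: -0.002
t 2.65 p [0.2561 0.5056 0.3031] x [-0. -0. -1.] y [ 0.999 -0.047 -0.   ] F [1.5 0.1 0.5] g -0.1 q [-1.33  0.17  0.17  1.51 -0.03  1.46 -1.21]
(array([  3.1, 273. , 291.6]), None)
```

```bash
python3 -m handwheel '0 35 38 0 0 0 0;0 35 38 0 0 0 0;0 35 38 0 0 0 0;0 35 38 0 0 0 0;0 35 38 0 0 0 0;0 35 38 0 0 0 0;0 35 38 0 0 0 0;0 28 26 0 0 0 0'
python3 - <<'E'
from h import *
st(); print(delta([.515,.2014,.22]))
snap("wrist","w1.png");snap("top","t1.png")
E
```

```text
clock: 3.45
position: [0.5082, 0.2072, 0.3038]
ee_rot: [0.513, 0.487, -0.512, 0.487]
ft_force: [0.4, 1.1, -0.2]
grip_width: -0.004
t 3.45 p [0.5082 0.2072 0.3038] x [ 0.001  0.    -1.   ] y [ 0.999 -0.051  0.001] F [ 0.4  1.1 -0.2] g -0.3 q [-0.91  0.13  0.49  1.57 -0.06  1.45 -0.47]
(array([83.8,  7. ,  5.5]), None)
```

View pics/w1.png

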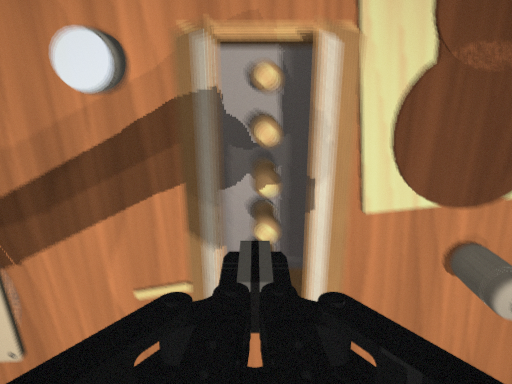

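```bash
python3 -m handwheel '12 3 3 0 0 0 0;25 3 2 0 0 0 0;25 0 0 0 0 0 0;20 0 0 0 0 0 0;14 0 0 0 0 0 0;0 0 0 0 0 0 0'
python3 - <<'E'
from h import *
st(); 
E
```

```text
clock: 4.15
position: [0.5109, 0.2056, 0.2051]
ee_rot: [-0.511, -0.488, 0.513, -0.488]
ft_force: [-0.8, -0.0, 0.3]
grip_width: -0.0
t 4.15 p [0.5109 0.2056 0.2051] x [-0.003 -0.002 -1.   ] y [ 0.999 -0.047 -0.003] F [-0.8 -0.   0.3] g -0.0 q [-0.89  0.19  0.48  1.72 -0.09  1.26 -0.43]
```

```bash
python3 -m handwheel '0 -15 0 0 0 0 0;0 -15 0 0 0 0 0;0 -15 0 0 0 0 0;0 -15 0 0 0 0 0;0 -15 0 0 0 0 0;0 -12 0 0 0 0 0;0 -10 0 0 0 0 0;0 0 0 0 0 0 0'
python3 - <<'E'
from h import *
st(); s=snap("top","t2.png");s=snap("side","s2.png")
W=s["W"].reshape(-1,3); 
o=manip.get_obs()["position"]
for y0,y1 in ((.10,.15),(.24,.3)):
    g=W[(W[:,2]>.17)&(W[:,2]<.24)&(W[:,0]<.47)&(W[:,0]>.36)&(W[:,1]>y0)&(W[:,1]<y1)]
    print(len(g)); 
    for z in np.arange(.17,.24,.01):
        q=g[(abs(g[:,2]-z)<.005)]; 
        if len(q): print(z.round(3),q[:,0].mean().round(4))
E
python3 -c "
import cv2
a=cv2.imread('pics/t2.png')[120:300,100:340];b=cv2.imread('pics/s2.png')[90:270,100:340]
cv2.imwrite('pics/ts2.png',cv2.resize(cv2.vconcat([a,b]),None,fx=1.65,fy=1.65,interpolation=2))"
```

```text
clock: 4.95
position: [0.4147, 0.2104, 0.2077]
ee_rot: [0.512, 0.488, -0.512, 0.488]
ft_force: [0.2, -0.5, -0.2]
grip_width: -0.001
t 4.95 p [0.4147 0.2104 0.2077] x [ 0.     0.001 -1.   ] y [ 0.999 -0.048 -0.   ] F [ 0.2 -0.5 -0.2] g -0.1 q [-0.99 -0.03  0.42  1.92  0.01  1.25 -0.62]
292
0.17 0.4344
0.18 0.4277
0.19 0.4189
0.2 0.4093
0.21 0.3987
0.22 0.396
0
```

View pics/ts2.png

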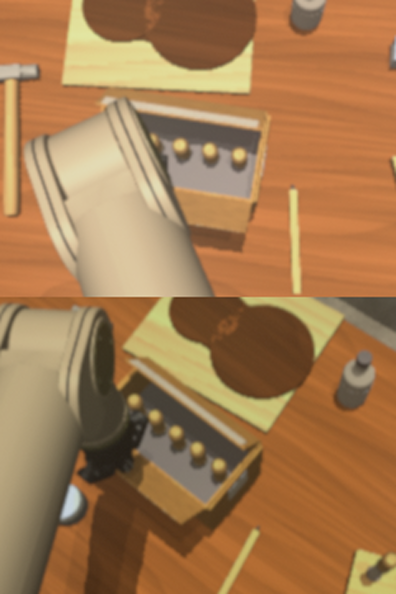

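```bash
python3 -m handwheel '0 -6 0 0 0 0 0;0 10 0 0 0 0 0;0 30 0 0 0 0 0;0 35 0 0 0 0 0;0 25 0 0 0 0 0;0 10 0 0 0 0 0;3 0 0 0 0 0 0;0 0 0 0 0 0 0'
python3 - <<'E'
from h import *
st(); print(delta([.516+.1,.2-.005,.205]))
E
```

```text
clock: 5.85
position: [0.5185, 0.2048, 0.2035]
ee_rot: [-0.512, -0.488, 0.513, -0.487]
ft_force: [0.3, 0.1, -0.2]
grip_width: -0.004
t 5.85 p [0.5185 0.2048 0.2035] x [-0.001 -0.001 -1.   ] y [ 0.999 -0.049 -0.001] F [ 0.3  0.1 -0.2] g -0.3 q [-0.89  0.21  0.5   1.71 -0.11  1.26 -0.42]
(array([-1.6, 97.8,  5. ]), None)
```

```bash
python3 -m handwheel '0 15 0 0 0 0 0;0 15 0 0 0 0 0;0 15 0 0 0 0 0;0 15 0 0 0 0 0;0 15 0 0 0 0 0;0 15 0 0 0 0 0;0 13 0 0 0 0 0;0 0 0 0 0 0 0'
python3 - <<'E'
from h import *
st(); 
for n in("top","side"):
    s=snap(n,n[0]+"3.png")
    W=s["W"].reshape(-1,3); 
    for y0,y1 in ((.08,.14),(.14,.2),(.24,.3)):
      for nm,x0,x1 in(("near",.36,.47),("far",.56,.66)):
        g=W[(W[:,2]>.17)&(W[:,2]<.215)&(W[:,0]<x1)&(W[:,0]>x0)&(W[:,1]>y0)&(W[:,1]<y1)]
        if len(g)>40: 
            k=np.polyfit(g[:,2],g[:,0],1);print(n,y0,nm,len(g),"angle",1.571+abs(np.arctan(k[0])), g[:,0].min(),g[:,0].max(), W[(W[:,2]>.17)&(W[:,2]<.24)&(W[:,0]<x1)&(W[:,0]>x0)&(W[:,1]>y0)&(W[:,1]<y1)][:,2].max())
E
```

```text
clock: 6.65
position: [0.6222, 0.1999, 0.2041]
ee_rot: [-0.512, -0.488, 0.512, -0.488]
ft_force: [-1.1, 0.5, 0.3]
grip_width: -0.001
t 6.65 p [0.6222 0.1999 0.2041] x [-0.  0. -1.] y [ 0.999 -0.049 -0.   ] F [-1.1  0.5  0.3] g -0.1 q [-0.76  0.44  0.52  1.44 -0.22  1.32 -0.28]
top 0.08 near 316 angle 2.37802609205322 0.3914797452311649 0.44003090280666707 0.2133789606711669
top 0.08 far 538 angle 2.430977744047091 0.5835878602477267 0.6360148744764902 0.2109624040695819
top 0.14 far 251 angle 2.440289935818012 0.586308294283274 0.6371328355070551 0.21084926729531717
side 0.08 near 361 angle 2.377554759764767 0.3888144559730057 0.43668013576625875 0.2139410628142132
side 0.08 far 467 angle 2.429943810127331 0.580731878916914 0.6332665806990245 0.21091266516332952
side 0.14 near 364 angle 2.379694085930808 0.39178433934482126 0.44052523313471736 0.2138534284052528
side 0.14 far 437 angle 2.400431316159515 0.5842824817712742 0.6365472181317757 0.23985090817505683
side 0.24 near 221 angle 2.3839862539356327 0.3967423820001761 0.44487179256259934 0.21391824148968752
side 0.24 far 273 angle 2.4359136917073876 0.5894881397605675 0.6404002986307584 0.21069781214955385
```

View pics/s3.png

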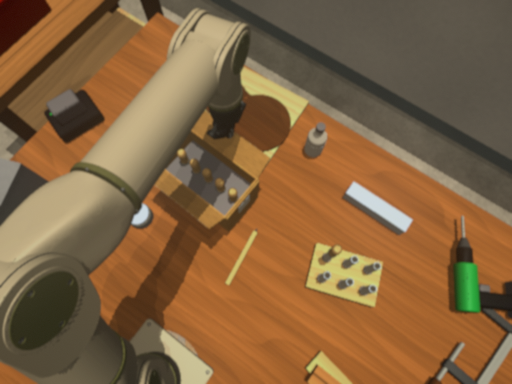

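```bash
python3 -m handwheel '-10 -20 10 0 0 0 50;-25 -25 20 0 0 0 50;-25 -30 25 0 0 0 50;-10 -25 15 0 0 0 50;0 -9 15 0 0 0 50;0 0 0 0 0 0 50;0 0 0 0 0 0 50'
python3 - <<'E'
from h import *
st(); print(delta([.511,.109,.26]))
s=snap("wrist","w4.png")
S=s
W=s["W"].reshape(-1,3)
from meas import cluster
a=W[(W[:,2]>.15)&(W[:,2]<.168)&(abs(W[:,0]-.514)<.03)&(W[:,1]>.07)&(W[:,1]<.33)]
for c in cluster(a,.006):
    if len(c)>30: print(len(c),((c.min(0)+c.max(0))/2).round(4),c.mean(0).round(4))
E
```

```text
clock: 7.45
position: [0.5087, 0.1208, 0.2746]
ee_rot: [0.512, 0.488, -0.511, 0.487]
ft_force: [0.2, 0.8, 1.1]
grip_width: 0.585
t 7.45 p [0.5087 0.1208 0.2746] x [ 0.     0.002 -1.   ] y [ 0.999 -0.048  0.   ] F [0.2 0.8 1.1] g 49.9 q [-0.84  0.07  0.55  1.69 -0.04  1.39 -0.33]
(array([14.5,  2.9, 11.7]), None)
934 [0.517  0.2448 0.1559] [0.517  0.2447 0.1577]
1232 [0.514  0.0769 0.1586] [0.5141 0.0785 0.1614]
700 [0.5104 0.1098 0.1555] [0.5104 0.1115 0.1572]
905 [0.5148 0.2013 0.1564] [0.5148 0.2014 0.1576]
796 [0.5124 0.1556 0.1557] [0.5127 0.1565 0.1574]
```

View pics/w4.png

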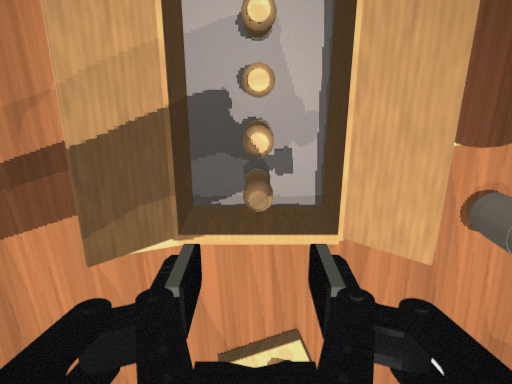

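```bash
python3 -m handwheel '10 2 11 0 0 0 50;25 0 0 0 0 0 50;25 0 0 0 0 0 50;20 0 0 0 0 0 50;0 0 0 0 0 0 50'
python3 - <<'E'
from h import *
st(); print(delta([.5104,.1096,.118]))
E
```

```text
clock: 8.0
position: [0.5092, 0.1081, 0.1908]
ee_rot: [-0.51, -0.488, 0.514, -0.487]
ft_force: [-0.2, 0.1, -0.1]
grip_width: 0.584
t 8.0 p [0.5092 0.1081 0.1908] x [-0.005 -0.003 -1.   ] y [ 0.999 -0.049 -0.005] F [-0.2  0.1 -0.1] g 49.9 q [-0.81  0.13  0.56  1.81 -0.07  1.22 -0.28]
(array([72.8,  1.5, -1.8]), None)
```

```bash
python3 -m handwheel '25 1.5 -1.5 0 0 0 50;25 0 0 0 0 0 50;18 0 0 0 0 0 50;5 0 0 0 0 0 50;0 0 0 0 0 0 50;0 0 0 0 0 0 20;0 0 0 0 0 0 20;0 0 0 0 0 0 20' 40
python3 - <<'E'
from h import *
st()
E
```

```text
clock: 8.8
position: [0.5129, 0.1107, 0.1224]
ee_rot: [0.513, 0.487, -0.511, 0.488]
ft_force: [-1.2, -0.6, 5.8]
grip_width: 0.268
t 8.8 p [0.5129 0.1107 0.1224] x [ 0.002  0.001 -1.   ] y [ 0.999 -0.049  0.002] F [-1.2 -0.6  5.8] g 22.8 q [-0.79  0.22  0.55  1.89 -0.13  1.07 -0.24]
```

```bash
python3 -m handwheel '0 0 0 0 0 0 15;0 0 0 0 0 0 15;0 0 0 0 0 0 15' 50
python3 - <<'E'
from h import *
st()
snap("wrist","w5.png")
E
```

```text
clock: 9.1
position: [0.5129, 0.1107, 0.1224]
ee_rot: [0.513, 0.487, -0.511, 0.488]
ft_force: [-1.4, 0.1, 5.8]
grip_width: 0.266
t 9.1 p [0.5129 0.1107 0.1224] x [ 0.002  0.001 -1.   ] y [ 0.999 -0.049  0.002] F [-1.4  0.1  5.8] g 22.7 q [-0.79  0.22  0.55  1.89 -0.13  1.07 -0.24]
```

View pics/w5.png

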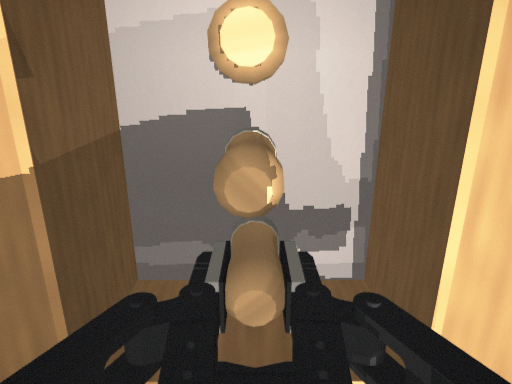

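```bash
python3 -m handwheel '-10 0 0 0 0 0 15;-20 0 0 0 0 0 15;-30 0 0 0 0 0 15;-30 0 0 0 0 0 15;-30 0 0 0 0 0 15;-30 0 0 0 0 0 15;-25 0 0 0 0 0 15;-13 0 0 0 0 0 15'
python3 -m handwheel '0 0 0 0 0 0 15;0 0 0 0 0 0 15'
python3 - <<'E'
from h import *
from meas import *
st()
for n in ("top","side"):
    s=snap(n,n[0]+"6.png")
    W=s["W"].reshape(-1,3); W=W[~np.isnan(W[:,0])]
    b=W[(W[:,2]>.10)&(W[:,2]<.2)&(abs(W[:,0]-.53)<.1)&(W[:,1]<-.12)&(W[:,1]>-.4)]
    for c in cluster(b,.008):
        if len(c)>5: print(n,len(c),((c.min(0)+c.max(0))/2).round(4),c[:,2].max().round(3))
    # blade points
    b=W[(W[:,2]>.19)&(W[:,2]<.29)&(abs(W[:,0]-.513)<.03)&(abs(W[:,1]-.11)<.03)]
    if len(b): print("blade?",len(b),b.mean(0),b[:,2].min())
E
python3 -c "
import cv2
a=cv2.imread('pics/t6.png');b=cv2.imread('pics/s6.png')
cv2.imwrite('pics/ts6.png',cv2.resize(cv2.hconcat([a[:,60:440],b[:,60:440]]),(800,404)))"
```

```text
clock: 9.95
position: [0.5128, 0.1105, 0.3121]
ee_rot: [0.513, 0.487, -0.511, 0.488]
ft_force: [0.3, -0.3, -0.5]
grip_width: 0.268
clock: 10.15
position: [0.5119, 0.1105, 0.3084]
ee_rot: [-0.512, -0.488, 0.512, -0.487]
ft_force: [0.7, -0.3, -1.3]
grip_width: 0.267
t 10.15 p [0.5119 0.1105 0.3084] x [-0.001 -0.    -1.   ] y [ 0.999 -0.049 -0.001] F [ 0.7 -0.3 -1.3] g 22.8 q [-0.83  0.07  0.57  1.63 -0.04  1.46 -0.31]
top 39 [ 0.5609 -0.2525  0.1078] 0.114
top 42 [ 0.5806 -0.3082  0.1076] 0.115
top 145 [ 0.5405 -0.1944  0.1413] 0.18
top 39 [ 0.4847 -0.2153  0.1069] 0.114
top 41 [ 0.5238 -0.3289  0.1077] 0.114
top 42 [ 0.5041 -0.2721  0.1079] 0.115
side 35 [ 0.5016 -0.2713  0.1068] 0.113
side 37 [ 0.5581 -0.2516  0.1071] 0.113
side 132 [ 0.5378 -0.1949  0.1438] 0.178
side 28 [ 0.4817 -0.2152  0.1064] 0.112
side 40 [ 0.5211 -0.3281  0.1065] 0.113
side 34 [ 0.5775 -0.3086  0.1067] 0.113
blade? 41 [0.50766321 0.10550921 0.25333872] 0.20018223306062122
```

View pics/ts6.png

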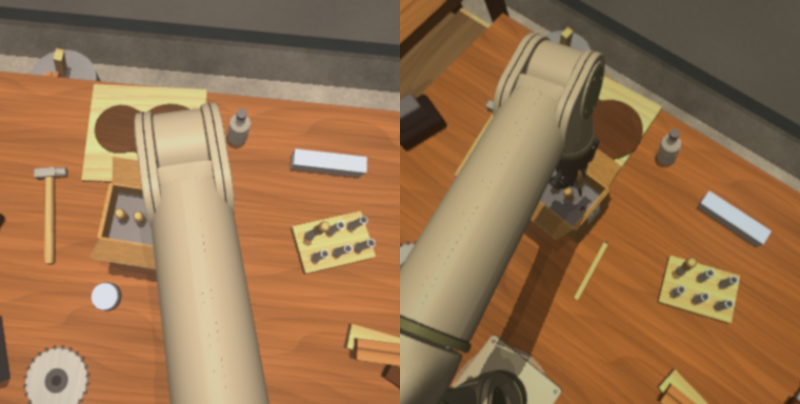

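```bash
python3 -m handwheel '-2 5 20 0 0 0 15;0 10 40 0 0 0 15;0 10 45 0 0 0 15;0 10 45 0 0 0 15;0 10 45 0 0 0 15;0 10 45 0 0 0 15;0 10 45 0 0 0 15;0 10 40 0 0 0 15'
python3 -m handwheel '0 8 40 0 0 0 15;0 4 25 0 0 0 15;0 0 15 0 0 0 15;0 0 0 0 0 0 15;0 0 0 0 0 0 15'
python3 - <<'E'
from h import *
from meas import *
o=st()
M=R.from_quat(o["ee_rot"]).as_matrix()
s=snap("wrist","w7.png")
W=s["W"].reshape(-1,3); W=W[~np.isnan(W[:,0])]
b=W[(W[:,2]>.104)&(W[:,2]<.118)&(abs(W[:,0]-.53)<.1)&(W[:,1]<-.12)&(W[:,1]>-.4)]
for c in cluster(b,.006):
    if len(c)>20: print(len(c),((c.min(0)+c.max(0))/2).round(4),c.mean(0).round(4),c[:,2].max().round(3))
print(delta([.5792,-.309,.309]))
E
```

```text
clock: 11.05
position: [0.5708, -0.2199, 0.3101]
ee_rot: [-0.512, -0.488, 0.513, -0.487]
ft_force: [1.0, -0.2, -0.4]
grip_width: 0.271
clock: 11.55
position: [0.5792, -0.2977, 0.3103]
ee_rot: [-0.512, -0.488, 0.512, -0.487]
ft_force: [0.6, 0.8, -1.4]
grip_width: 0.26
t 11.55 p [ 0.5792 -0.2977  0.3103] x [-0.001  0.001 -1.   ] y [ 0.999 -0.049 -0.001] F [ 0.6  0.8 -1.4] g 22.2 q [-0.15  0.45  0.82  1.29 -0.32  1.54  0.58]
173 [ 0.5217 -0.3289  0.1083] [ 0.5217 -0.329   0.1093] 0.112
220 [ 0.4823 -0.2162  0.1086] [ 0.4825 -0.2161  0.1095] 0.113
187 [ 0.5021 -0.2725  0.1082] [ 0.5025 -0.2725  0.1095] 0.112
164 [ 0.578  -0.3094  0.1082] [ 0.5784 -0.3091  0.1095] 0.112
165 [ 0.5584 -0.2531  0.1082] [ 0.5586 -0.2531  0.11  ] 0.112
(array([ 1.6,  0.2, 12.1]), None)
```

View pics/w7.png

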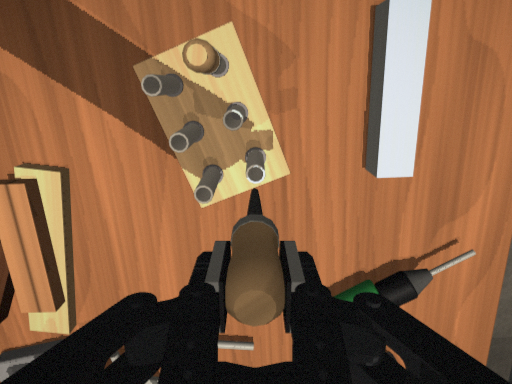

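```bash
python3 - <<'E'
from h import *
o=manip.get_obs();M=R.from_quat(o["ee_rot"]).as_matrix()
s=snap("wrist")
for t in (-.003,-.001,0,.001,.003):
  print(t,[proj(s,o["position"]+M@np.array([a,0,t])).round(1).tolist() for a in (.107,.06,.027)])
c=s["c"][170:300,200:320]; cv2.imwrite("pics/c7.png",cv2.resize(c,None,fx=5,fy=4.5,interpolation=2))
d=s["d"]
for r in (192,195,200,205,210):
    row=s["c"][r,235:275].sum(1); print(r,[int(x) for x in row])
E
```

```text
-0.003 [[[254.9, 185.8]], [[254.9, 206.9]], [[254.8, 227.9]]]
-0.001 [[[254.9, 188.3]], [[254.9, 209.9]], [[254.8, 231.2]]]
0 [[[254.9, 189.6]], [[254.9, 211.3]], [[254.8, 232.9]]]
0.001 [[[254.9, 190.8]], [[254.9, 212.8]], [[254.8, 234.6]]]
0.003 [[[254.9, 193.2]], [[254.9, 215.7]], [[254.8, 237.9]]]
192 [575, 566, 579, 597, 600, 591, 564, 503, 521, 421, 369, 362, 375, 369, 383, 368, 171, 72, 76, 75, 74, 78, 92, 210, 346, 365, 341, 346, 355, 364, 376, 375, 377, 364, 361, 349, 343, 335, 345, 356]
195 [505, 420, 370, 377, 376, 360, 359, 357, 364, 355, 363, 368, 359, 355, 379, 204, 94, 85, 78, 86, 81, 65, 70, 63, 313, 359, 352, 347, 357, 370, 373, 375, 374, 369, 360, 347, 335, 332, 350, 360]
200 [362, 377, 381, 372, 369, 361, 366, 358, 365, 367, 367, 362, 371, 364, 191, 87, 83, 67, 67, 80, 79, 74, 67, 72, 75, 250, 346, 348, 354, 357, 375, 375, 373, 364, 360, 352, 346, 337, 350, 347]
205 [353, 375, 391, 388, 369, 362, 359, 363, 367, 375, 369, 364, 366, 234, 103, 82, 81, 76, 64, 72, 92, 76, 68, 58, 77, 69, 316, 350, 348, 370, 368, 360, 377, 373, 349, 358, 352, 334, 321, 320]
210 [341, 363, 381, 377, 376, 362, 358, 367, 365, 361, 368, 365, 280, 132, 75, 86, 76, 86, 91, 91, 69, 77, 73, 86, 69, 58, 78, 318, 353, 364, 362, 375, 375, 368, 367, 364, 345, 326, 326, 314]
```

View pics/c7.png

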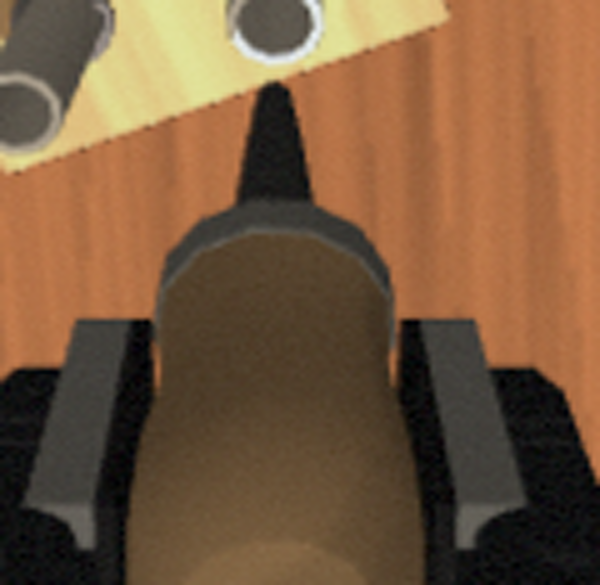

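```bash
python3 -m handwheel '5 0 6 0 0 0 15;20 0 4 0 0 0 15;25 0 0 0 0 0 15;22 0 0 0 0 0 15;10 0 0 0 0 0 15;0 0 0 0 0 0 15;0 0 0 0 0 0 15'
python3 - <<'E'
from h import *
from meas import *
st()
print(delta([.5785,-.3076,.1374]))
s=snap("wrist","w8.png")
W=s["W"].reshape(-1,3); W=W[~np.isnan(W[:,0])]
b=W[(W[:,2]>.104)&(W[:,2]<.118)&(abs(W[:,0]-.53)<.1)&(W[:,1]<-.12)&(W[:,1]>-.4)]
for c in cluster(b,.006):
    if len(c)>20: print(len(c),((c.min(0)+c.max(0))/2).round(4),c.mean(0).round(4),c[:,2].max().round(3))
E
```

```text
clock: 12.35
position: [0.5792, -0.3083, 0.2302]
ee_rot: [0.512, 0.487, -0.512, 0.488]
ft_force: [0.6, 0.5, 0.4]
grip_width: 0.262
t 12.35 p [ 0.5792 -0.3083  0.2302] x [ 0.001 -0.    -1.   ] y [ 0.999 -0.049  0.001] F [0.6 0.5 0.4] g 22.4 q [-0.14  0.49  0.8   1.41 -0.35  1.39  0.62]
(array([92.8, -0.8, -0.6]), None)
236 [ 0.5784 -0.3091  0.108 ] [ 0.5784 -0.3077  0.1094] 0.112
416 [ 0.4823 -0.2162  0.1084] [ 0.4828 -0.2161  0.1092] 0.113
301 [ 0.522  -0.3292  0.1083] [ 0.5219 -0.3289  0.109 ] 0.112
338 [ 0.502  -0.2727  0.1083] [ 0.5023 -0.2725  0.1092] 0.113
285 [ 0.5587 -0.2532  0.1084] [ 0.5585 -0.2531  0.1098] 0.113
48 [ 0.5428 -0.1998  0.1142] [ 0.548  -0.202   0.1149] 0.118
```

View pics/w8.png

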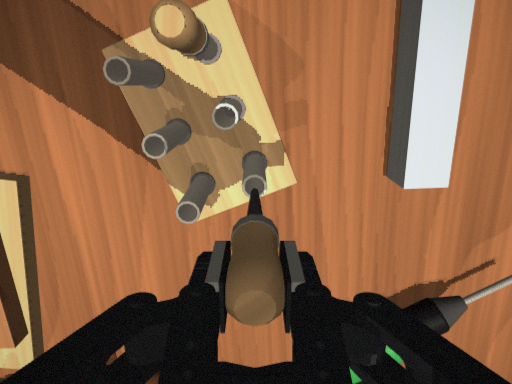

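```bash
python3 -m handwheel '10 -0.7 -0.6 0 0 0 15;12 0 0 0 0 0 15;14 0 0 0 0 0 15;14 0 0 0 0 0 15;12 0 0 0 0 0 15;10 0 0 0 0 0 15;8 0 0 0 0 0 15;0 0 0 0 0 0 15'
python3 - <<'E'
from h import *
st();print(delta([.5785,-.3076,.1374]))
E
```

```text
clock: 13.2
position: [0.5777, -0.3073, 0.148]
ee_rot: [-0.512, -0.488, 0.512, -0.487]
ft_force: [-0.9, -0.2, -1.1]
grip_width: 0.268
t 13.2 p [ 0.5777 -0.3073  0.148 ] x [-0.002  0.001 -1.   ] y [ 0.999 -0.049 -0.002] F [-0.9 -0.2 -1.1] g 22.9 q [-0.13  0.55  0.77  1.51 -0.39  1.24  0.65]
(array([10.6,  0.8,  0.3]), None)
```

```bash
python3 -m handwheel '6 0.5 0 0 0 0 15;4 0 0 0 0 0 15;2 0 0 0 0 0 15;0 0 0 0 0 0 15'
python3 - <<'E'
from h import *
st()
E
```

```text
clock: 13.6
position: [0.5788, -0.3077, 0.1376]
ee_rot: [0.512, 0.487, -0.512, 0.488]
ft_force: [-0.0, -0.7, 1.6]
grip_width: 0.266
t 13.6 p [ 0.5788 -0.3077  0.1376] x [ 0.  0. -1.] y [ 0.999 -0.049  0.   ] F [-0.  -0.7  1.6] g 22.7 q [-0.12  0.56  0.76  1.52 -0.4   1.22  0.65]
```

```bash
python3 -m handwheel '1.5 0 0 0 0 0 15;0 0 0 0 0 0 15'; python3 -m handwheel '0 0 0 0 0 0 26;0 0 0 0 0 0 40;0 0 0 0 0 0 44;0 0 0 0 0 0 44'
python3 - <<'E'
from h import *
st()
snap("wrist","w9.png")
E
```

```text
clock: 13.8
position: [0.5789, -0.3079, 0.1375]
ee_rot: [0.513, 0.487, -0.512, 0.488]
ft_force: [-5.2, 2.2, 12.4]
grip_width: 0.265
clock: 14.2
position: [0.5787, -0.3075, 0.1356]
ee_rot: [-0.512, -0.488, 0.512, -0.488]
ft_force: [1.4, -1.3, 0.0]
grip_width: 0.513
t 14.2 p [ 0.5787 -0.3075  0.1356] x [-0.  0. -1.] y [ 0.999 -0.049 -0.   ] F [ 1.4 -1.3  0. ] g 43.8 q [-0.12  0.56  0.76  1.52 -0.4   1.22  0.65]
```

View pics/w9.png

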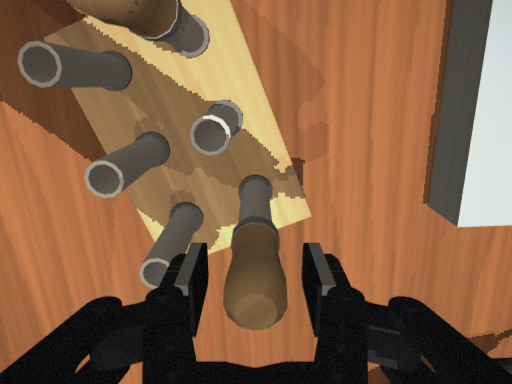

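```bash
python3 -m handwheel '-15 0 0 0 0 0 48;-30 0 0 0 0 0 50;-40 0 0 0 0 0 50;-30 -10 -20 0 0 0 50;0 -10 -43 0 0 0 50;0 -10 -43 0 0 0 50;0 -10 -43 0 0 0 50;0 -10 -43 0 0 0 50'
python3 -m handwheel '0 -8 -43 0 0 0 50;0 -8 -43 0 0 0 50;0 -8 -43 0 0 0 50;0 -8 -43 0 0 0 50;0 -7 -43 0 0 0 50;0 -7 -42 0 0 0 50;0 0 0 0 0 0 50'
python3 - <<'E'
from h import *
st(); print(delta([.5126,.1556,.195]))
E
```

```text
clock: 15.05
position: [0.5377, -0.1121, 0.2519]
ee_rot: [0.513, 0.487, -0.512, 0.488]
ft_force: [0.2, -0.3, -0.3]
grip_width: 0.586
clock: 15.75
position: [0.5035, 0.152, 0.2515]
ee_rot: [0.51, 0.49, -0.51, 0.489]
ft_force: [-0.2, 0.0, -0.3]
grip_width: 0.587
t 15.75 p [0.5035 0.152  0.2515] x [ 0.     0.002 -1.   ] y [ 0.999 -0.041 -0.   ] F [-0.2  0.  -0.3] g 50.1 q [-0.93  0.1   0.59  1.72 -0.06  1.34 -0.37]
(array([56.5,  9. , -3.9]), None)
```

```bash
python3 -m handwheel '10 6 -3 0 0 0 50;25 3 -1 0 0 0 50;20 0 0 0 0 0 50;0 0 0 0 0 0 50;0 0 0 0 0 0 50'
cat > car.py <<'E'
from meas import *
st()
s=snap("wrist")
W=s["W"].reshape(-1,3)
a=W[(W[:,2]>.15)&(W[:,2]<.168)&(abs(W[:,0]-.514)<.03)&(W[:,1]>.09)&(W[:,1]<.32)]
for c in cluster(a,.006):
    if len(c)>30: print(len(c),((c.min(0)+c.max(0))/2).round(4),c.mean(0).round(4))
E
python3 - <<'E'
from car import *
print(delta([.5126,.1556,.118]))
E
```

```text
clock: 16.25
position: [0.5145, 0.1478, 0.1963]
ee_rot: [-0.513, -0.487, 0.513, -0.487]
ft_force: [-0.8, -0.1, 1.5]
grip_width: 0.588
t 16.25 p [0.5145 0.1478 0.1963] x [ 0. -0. -1.] y [ 0.999 -0.051  0.   ] F [-0.8 -0.1  1.5] g 50.2 q [-0.9   0.17  0.6   1.78 -0.1   1.23 -0.33]
2056 [0.5172 0.2472 0.156 ] [0.5173 0.2469 0.1577]
1626 [0.5151 0.2014 0.1557] [0.5151 0.2023 0.1576]
1360 [0.5129 0.1555 0.1555] [0.5129 0.1577 0.1573]
(array([78.8, -2.6, -7.2]), None)
```

```bash
python3 -m handwheel '15 -2 -7 0 0 0 50;25 0 -1 0 0 0 50;25 0 0 0 0 0 50;9 0 0 0 0 0 50;0 0 0 0 0 0 50;0 0 0 0 0 0 50'
python3 - <<'E'
from h import *
st(); print(delta([.5129,.1555,.122]))
E
```

```text
clock: 16.9
position: [0.5132, 0.1573, 0.1232]
ee_rot: [0.513, 0.487, -0.512, 0.488]
ft_force: [-0.2, 0.0, -0.2]
grip_width: 0.587
t 16.9 p [0.5132 0.1573 0.1232] x [ 0.002  0.001 -1.   ] y [ 0.999 -0.049  0.002] F [-0.2  0.  -0.2] g 50.2 q [-0.89  0.25  0.58  1.86 -0.15  1.08 -0.3 ]
(array([ 1.2, -0.3,  1.8]), None)
```

Close, then lift.

```bash
python3 -m handwheel '1 0 1.8 0 0 0 50;0 0 0 0 0 0 15;0 0 0 0 0 0 15;0 0 0 0 0 0 15;0 0 0 0 0 0 15' 50; python3 -m handwheel '-10 0 0 0 0 0 15;-20 0 0 0 0 0 15;-30 0 0 0 0 0 15;-30 0 0 0 0 0 15;-30 0 0 0 0 0 15;-30 0 0 0 0 0 15;-25 0 0 0 0 0 15;-13 0 0 0 0 0 15'
cat > rk.py <<'E'
from meas import *
def rack():
    for n in ("top","side"):
        s=snap(n); W=s["W"].reshape(-1,3); W=W[~np.isnan(W[:,0])]
        b=W[(W[:,2]>.10)&(W[:,2]<.2)&(abs(W[:,0]-.53)<.13)&(W[:,1]<-.10)&(W[:,1]>-.42)]
        for c in cluster(b,.008):
            if len(c)>5: print(n,len(c),((c.min(0)+c.max(0))/2).round(4),c[:,2].max().round(3))
E
python3 - <<'E'
from rk import *
st(); rack()
E
```

```text
clock: 17.4
position: [0.5127, 0.1555, 0.1215]
ee_rot: [0.512, 0.488, -0.512, 0.488]
ft_force: [-1.1, -0.8, 6.1]
grip_width: 0.27
clock: 18.2
position: [0.5128, 0.1554, 0.3114]
ee_rot: [0.513, 0.487, -0.511, 0.488]
ft_force: [0.6, 0.4, -0.6]
grip_width: 0.268
t 18.2 p [0.5128 0.1554 0.3114] x [ 0.002  0.002 -1.   ] y [ 0.999 -0.049  0.002] F [ 0.6  0.4 -0.6] g 22.8 q [-0.93  0.09  0.6   1.6  -0.05  1.46 -0.38]
top 147 [ 0.5406 -0.1945  0.1392] 0.178
top 41 [ 0.4847 -0.2154  0.1063] 0.113
top 42 [ 0.5043 -0.2721  0.1064] 0.113
top 42 [ 0.5239 -0.3287  0.1069] 0.113
top 39 [ 0.5607 -0.2524  0.107 ] 0.114
top 173 [ 0.5796 -0.3074  0.14  ] 0.179
side 35 [ 0.5017 -0.2715  0.1078] 0.115
side 39 [ 0.5207 -0.3279  0.1072] 0.113
side 35 [ 0.5583 -0.2514  0.1074] 0.114
side 154 [ 0.5766 -0.3069  0.1392] 0.177
side 131 [ 0.5377 -0.1948  0.1456] 0.179
side 28 [ 0.4819 -0.2153  0.1072] 0.114
```

```bash
python3 -m handwheel '-2 2 20 0 0 0 15;0 3 42 0 0 0 15;0 3 45 0 0 0 15;0 3 45 0 0 0 15;0 3 45 0 0 0 15;0 3 45 0 0 0 15;0 3 45 0 0 0 15;0 3 45 0 0 0 15'
python3 -m handwheel '0 3 45 0 0 0 15;0 3 45 0 0 0 15;0 3 35 0 0 0 15;0 1 16 0 0 0 15;0 0 0 0 0 0 15;0 0 0 0 0 0 15'
cat > ins.py <<'E'
from meas import *
def ins(tube,z=None,pic=None):
    "tube=(x,y) expected; measures tube with wrist cam, rasp tip offset; prints delta"
    o=st();M=R.from_quat(o["ee_rot"]).as_matrix()
    s=snap("wrist",pic)
    W=s["W"].reshape(-1,3); W=W[~np.isnan(W[:,0])]
    b=W[(W[:,2]>.104)&(W[:,2]<.118)&(abs(W[:,0]-.53)<.1)&(W[:,1]<-.10)&(W[:,1]>-.42)]
    best=None
    for c in cluster(b,.006):
        if len(c)>20:
            m=((c.min(0)+c.max(0))/2); print(len(c),m.round(4),c.mean(0).round(4),c[:,2].max().round(3))
            if np.hypot(*(m[:2]-tube))<.02: best=m
    for t in (-.003,-.002,-.001): print("tipfar",t,proj(s,o["position"]+M@np.array([.1065,0,t])).round(1))
    # dark blade columns in front of tip
    g=s["c"].sum(2).astype(int)
    r0=None
    for r in range(180,200): 
        if (g[r,250:260]<110).sum()>=4: r0=r;break
    print("blade top row",r0)
    if best is not None:
        print("to tube", delta([best[0],best[1],.1374]))
E
python3 - <<'E'
from ins import *
ins([.522,-.329],pic="w10.png")
E
```

```text
clock: 19.1
position: [0.5182, -0.1788, 0.3094]
ee_rot: [-0.512, -0.488, 0.512, -0.487]
ft_force: [1.5, 0.6, -0.7]
grip_width: 0.268
clock: 19.7
position: [0.5217, -0.3183, 0.3094]
ee_rot: [-0.512, -0.488, 0.513, -0.487]
ft_force: [0.3, 1.1, -0.8]
grip_width: 0.265
t 19.7 p [ 0.5217 -0.3183  0.3094] x [-0.002  0.001 -1.   ] y [ 0.999 -0.05  -0.002] F [ 0.3  1.1 -0.8] g 22.6 q [-0.22  0.37  0.94  1.41 -0.3   1.51  0.65]
164 [ 0.5017 -0.2726  0.1082] [ 0.5019 -0.2727  0.1099] 0.112
198 [ 0.4823 -0.2163  0.1088] [ 0.4823 -0.2161  0.1099] 0.114
165 [ 0.5213 -0.3297  0.1079] [ 0.5214 -0.3291  0.1094] 0.112
172 [ 0.5584 -0.2529  0.1084] [ 0.5587 -0.2532  0.1099] 0.112
33 [ 0.5754 -0.3047  0.115 ] [ 0.5719 -0.3009  0.1144] 0.118
tipfar -0.003 [[254.9 186. ]]
tipfar -0.002 [[254.9 187.3]]
tipfar -0.001 [[254.9 188.5]]
blade top row 188
to tube (array([172.3,  -0. ,  12.4]), None)
```

View pics/w10.png

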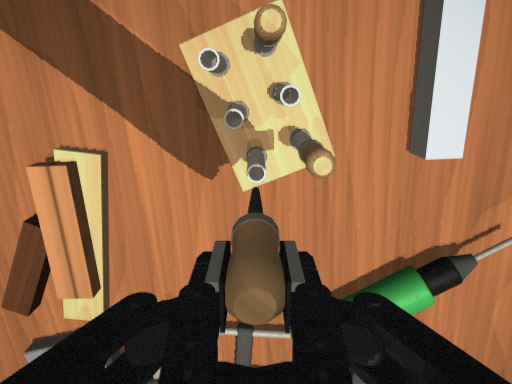

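```bash
python3 -m handwheel '5 0.4 6 0 0 0 15;20 0 4 0 0 0 15;25 0 0 0 0 0 15;22 0 0 0 0 0 15;8 0 0 0 0 0 15;0 0 0 0 0 0 15;0 0 0 0 0 0 15'
python3 - <<'E'
from ins import *
ins([.522,-.329],pic="w11.png")
print(delta([.5217,-.3276,.1375]))
E
```

```text
clock: 20.45
position: [0.5224, -0.3287, 0.2317]
ee_rot: [0.512, 0.487, -0.512, 0.488]
ft_force: [1.1, -0.4, -0.3]
grip_width: 0.267
t 20.45 p [ 0.5224 -0.3287  0.2317] x [ 0.001 -0.    -1.   ] y [ 0.999 -0.048  0.001] F [ 1.1 -0.4 -0.3] g 22.8 q [-0.2   0.42  0.92  1.52 -0.34  1.36  0.7 ]
281 [ 0.5021 -0.2729  0.1081] [ 0.5021 -0.2728  0.1099] 0.112
237 [ 0.5217 -0.3289  0.1084] [ 0.5216 -0.3274  0.1094] 0.113
308 [ 0.5586 -0.2533  0.1086] [ 0.5587 -0.2531  0.1098] 0.113
65 [ 0.5757 -0.3056  0.1145] [ 0.5717 -0.3015  0.1145] 0.118
388 [ 0.4825 -0.2165  0.1082] [ 0.4824 -0.2162  0.1097] 0.112
62 [ 0.5384 -0.2029  0.1146] [ 0.5373 -0.2068  0.115 ] 0.118
tipfar -0.003 [[254.9 186. ]]
tipfar -0.002 [[254.9 187.3]]
tipfar -0.001 [[254.9 188.5]]
blade top row 188
to tube (array([94.6, -0.9, -0. ]), None)
(array([94.5, -1. , -1.3]), None)
```

View pics/w11.png

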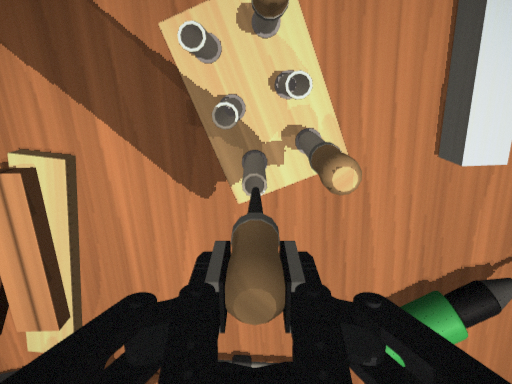

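```bash
python3 -m handwheel '10 -0.7 -1.2 0 0 0 15;12 0 0 0 0 0 15;14 0 0 0 0 0 15;14 0 0 0 0 0 15;12 0 0 0 0 0 15;10 0 0 0 0 0 15;10 0 0 0 0 0 15;0 0 0 0 0 0 15'
python3 - <<'E'
from h import *
st();print(delta([.5217,-.3276,.1368]))
E
```

```text
clock: 21.3
position: [0.5208, -0.327, 0.1472]
ee_rot: [-0.512, -0.488, 0.512, -0.487]
ft_force: [-0.5, -0.3, -0.5]
grip_width: 0.264
t 21.3 p [ 0.5208 -0.327   0.1472] x [-0.002  0.001 -1.   ] y [ 0.999 -0.049 -0.002] F [-0.5 -0.3 -0.5] g 22.5 q [-0.17  0.49  0.87  1.63 -0.39  1.21  0.74]
(array([10.4,  1. ,  0.5]), None)
```

```bash
python3 -m handwheel '6 0.8 0.3 0 0 0 15;4 0 0 0 0 0 15;2.5 0 0 0 0 0 15;0 0 0 0 0 0 15;0 0 0 0 0 0 15'
python3 - <<'E'
from h import *
st()
E
```

```text
clock: 21.8
position: [0.5223, -0.3279, 0.1366]
ee_rot: [0.512, 0.487, -0.512, 0.488]
ft_force: [-0.5, -0.1, 2.2]
grip_width: 0.268
t 21.8 p [ 0.5223 -0.3279  0.1366] x [ 0.001 -0.    -1.   ] y [ 0.999 -0.049  0.001] F [-0.5 -0.1  2.2] g 22.9 q [-0.17  0.5   0.87  1.64 -0.4   1.19  0.74]
```

```bash
python3 -m handwheel '1.5 0 0 0 0 0 15;0 0 0 0 0 0 15;0 0 0 0 0 0 26;0 0 0 0 0 0 40;0 0 0 0 0 0 44;0 0 0 0 0 0 44'; python3 -m handwheel '-15 0 0 0 0 0 44;-30 0 0 0 0 0 50;-40 0 0 0 0 0 50;-30 -3 -20 0 0 0 50;0 -3 -43 0 0 0 50;0 -3 -45 0 0 0 50;0 -3 -45 0 0 0 50;0 -3 -45 0 0 0 50'
python3 -m handwheel '0 -3 -45 0 0 0 50;0 -3 -45 0 0 0 50;0 -3 -45 0 0 0 50;0 -3 -45 0 0 0 50;0 -3 -45 0 0 0 50;0 -3 -45 0 0 0 50;0 -3 -45 0 0 0 50;0 0 -16 0 0 0 50'
python3 -m handwheel '25 0 0 0 0 0 50;20 0 0 0 0 0 50;5 0 0 0 0 0 50;0 0 0 0 0 0 50'
python3 - <<'E'
from car import *
print(delta([.515,.2014,.122]))
E
```

```text
clock: 22.4
position: [0.5221, -0.3277, 0.1345]
ee_rot: [-0.512, -0.488, 0.512, -0.488]
ft_force: [1.2, 0.5, -0.7]
grip_width: 0.517
clock: 23.2
position: [0.5166, -0.128, 0.2508]
ee_rot: [0.513, 0.487, -0.512, 0.488]
ft_force: [0.9, 1.2, -0.1]
grip_width: 0.586
clock: 24.0
position: [0.5111, 0.2075, 0.2504]
ee_rot: [0.511, 0.489, -0.51, 0.489]
ft_force: [0.4, 0.4, 0.7]
grip_width: 0.586
clock: 24.4
position: [0.5121, 0.2017, 0.2001]
ee_rot: [-0.512, -0.487, 0.513, -0.487]
ft_force: [0.4, 0.1, 1.3]
grip_width: 0.583
t 24.4 p [0.5121 0.2017 0.2001] x [-0. -0. -1.] y [ 0.999 -0.05  -0.   ] F [0.4 0.1 1.3] g 49.8 q [-1.03  0.21  0.66  1.73 -0.13  1.25 -0.39]
1283 [0.5152 0.2019 0.1556] [0.515  0.2038 0.1572]
1879 [0.5193 0.2931 0.1558] [0.5194 0.293  0.1577]
1520 [0.5171 0.2476 0.1559] [0.5172 0.2485 0.1575]
(array([78.8,  2.4,  0.4]), None)
```

```bash
python3 -m handwheel '15 2.5 0 0 0 0 50;25 0 0 0 0 0 50;25 0 0 0 0 0 50;12 0 0 0 0 0 50;0 0 0 0 0 0 50;0 0 0 0 0 0 50'
python3 - <<'E'
from h import *
st(); print(delta([.5151,.2012,.122]))
E
```

```text
clock: 25.05
position: [0.5152, 0.2023, 0.1236]
ee_rot: [0.512, 0.487, -0.512, 0.488]
ft_force: [0.8, -0.5, 0.5]
grip_width: 0.584
t 25.05 p [0.5152 0.2023 0.1236] x [ 0.001  0.    -1.   ] y [ 0.999 -0.049  0.001] F [ 0.8 -0.5  0.5] g 49.8 q [-1.    0.3   0.64  1.81 -0.2   1.09 -0.34]
(array([ 1.6, -0. ,  1.1]), None)
```

```bash
python3 -m handwheel '1 0 1.2 0 0 0 50;0 0 0 0 0 0 15;0 0 0 0 0 0 15;0 0 0 0 0 0 15;0 0 0 0 0 0 15' 50; python3 -m handwheel '-10 0 0 0 0 0 15;-20 0 0 0 0 0 15;-30 0 0 0 0 0 15;-30 0 0 0 0 0 15;-30 0 0 0 0 0 15;-30 0 0 0 0 0 15;-25 0 0 0 0 0 15;-13 0 0 0 0 0 15'
python3 - <<'E'
from rk import *
st(); rack()
E
```

```text
clock: 25.55
position: [0.515, 0.2012, 0.1226]
ee_rot: [0.513, 0.488, -0.512, 0.488]
ft_force: [-0.1, -0.9, 6.5]
grip_width: 0.264
clock: 26.35
position: [0.5149, 0.2011, 0.3124]
ee_rot: [0.513, 0.487, -0.511, 0.488]
ft_force: [0.8, 0.4, -1.0]
grip_width: 0.267
t 26.35 p [0.5149 0.2011 0.3124] x [ 0.002  0.002 -1.   ] y [ 0.999 -0.049  0.002] F [ 0.8  0.4 -1. ] g 22.8 q [-1.05  0.14  0.68  1.56 -0.09  1.47 -0.42]
top 43 [ 0.5041 -0.2719  0.1066] 0.113
top 41 [ 0.5611 -0.2526  0.1077] 0.114
top 172 [ 0.5798 -0.3077  0.1394] 0.179
top 175 [ 0.5244 -0.3271  0.1387] 0.177
top 146 [ 0.5404 -0.1949  0.1404] 0.178
top 41 [ 0.485  -0.2158  0.1072] 0.114
side 28 [ 0.4812 -0.2154  0.1083] 0.114
side 131 [ 0.5377 -0.195   0.1443] 0.177
side 35 [ 0.5018 -0.2713  0.1072] 0.114
side 37 [ 0.5581 -0.2519  0.1074] 0.114
side 161 [ 0.5213 -0.3264  0.1396] 0.177
side 156 [ 0.577  -0.3072  0.1393] 0.178
```

```bash
python3 -m handwheel '-2 3 20 0 0 0 15;0 6 42 0 0 0 15;0 6 45 0 0 0 15;0 6 45 0 0 0 15;0 6 45 0 0 0 15;0 6 45 0 0 0 15;0 6 45 0 0 0 15;0 6 45 0 0 0 15'
python3 -m handwheel '0 7 45 0 0 0 15;0 7 35 0 0 0 15;0 5 20 0 0 0 15;0 2 8 0 0 0 15;0 0 0 0 0 0 15;0 0 0 0 0 0 15'
python3 - <<'E'
from ins import *
ins([.559,-.2526],pic="w12.png"); print(delta([.5588,-.2513,.1375]))
E
```

```text
clock: 27.25
position: [0.542, -0.1354, 0.3106]
ee_rot: [-0.512, -0.488, 0.513, -0.487]
ft_force: [0.7, 0.5, -1.3]
grip_width: 0.266
clock: 27.85
position: [0.5587, -0.2407, 0.3112]
ee_rot: [-0.512, -0.488, 0.512, -0.487]
ft_force: [-0.4, 1.0, -0.5]
grip_width: 0.271
t 27.85 p [ 0.5587 -0.2407  0.3112] x [-0.001  0.001 -1.   ] y [ 0.999 -0.048 -0.001] F [-0.4  1.  -0.5] g 23.1 q [-0.38  0.36  0.95  1.42 -0.29  1.51  0.51]
172 [ 0.5585 -0.2529  0.1082] [ 0.5584 -0.2527  0.1093] 0.112
37 [ 0.5805 -0.3002  0.1144] [ 0.58   -0.2981  0.1145] 0.118
190 [ 0.4822 -0.2159  0.1083] [ 0.4826 -0.2159  0.1094] 0.113
170 [ 0.5019 -0.2726  0.1082] [ 0.5021 -0.2722  0.1093] 0.112
39 [ 0.5191 -0.3188  0.1144] [ 0.52   -0.3166  0.1148] 0.118
tipfar -0.003 [[254.9 186. ]]
tipfar -0.002 [[254.9 187.3]]
tipfar -0.001 [[254.9 188.5]]
blade top row 188
to tube (array([174. ,   0.2,  12.8]), None)
(array([173.9,   0.4,  11.2]), None)
```

View pics/w12.png

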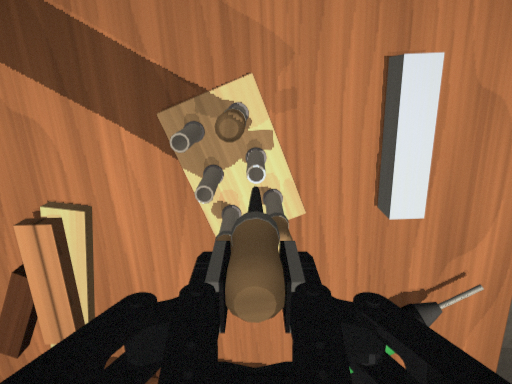

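```bash
python3 -m handwheel '5 0.2 6 0 0 0 15;20 0 4.5 0 0 0 15;25 0 0 0 0 0 15;22 0 0 0 0 0 15;8 0 0 0 0 0 15;0 0 0 0 0 0 15;0 0 0 0 0 0 15'
python3 - <<'E'
from ins import *
ins([.559,-.2526],pic="w13.png"); print(delta([.5588,-.2513,.1375]))
E
```

```text
clock: 28.6
position: [0.5589, -0.2522, 0.2327]
ee_rot: [0.512, 0.487, -0.512, 0.488]
ft_force: [-0.1, -0.7, 0.7]
grip_width: 0.265
t 28.6 p [ 0.5589 -0.2522  0.2327] x [ 0.001 -0.    -1.   ] y [ 0.999 -0.049  0.001] F [-0.1 -0.7  0.7] g 22.6 q [-0.35  0.41  0.93  1.53 -0.33  1.36  0.56]
234 [ 0.5587 -0.2523  0.108 ] [ 0.5586 -0.2511  0.1095] 0.112
46 [ 0.5832 -0.2994  0.1112] [ 0.5826 -0.2978  0.1143] 0.118
301 [ 0.5022 -0.2726  0.108 ] [ 0.5023 -0.2723  0.109 ] 0.112
330 [ 0.4825 -0.2161  0.1088] [ 0.4827 -0.216   0.1093] 0.113
tipfar -0.003 [[254.9 186. ]]
tipfar -0.002 [[254.9 187.3]]
tipfar -0.001 [[254.9 188.5]]
blade top row 187
to tube (array([95.6, -0.6, -0.1]), None)
(array([95.5, -0.5, -1. ]), None)
```

View pics/w13.png

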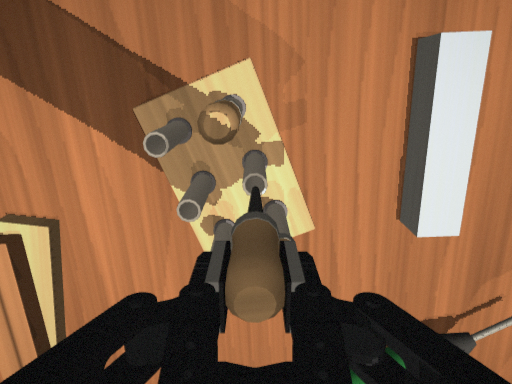

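```bash
python3 -m handwheel '10 -0.5 -1 0 0 0 15;12 0 0 0 0 0 15;14 0 0 0 0 0 15;14 0 0 0 0 0 15;12 0 0 0 0 0 15;10 0 0 0 0 0 15;10 0 0 0 0 0 15;0 0 0 0 0 0 15'
python3 - <<'E'
from h import *
st();print(delta([.5588,-.2513,.1375]))
E
```

```text
clock: 29.45
position: [0.5575, -0.2509, 0.1483]
ee_rot: [-0.512, -0.488, 0.512, -0.487]
ft_force: [1.0, -0.5, -0.7]
grip_width: 0.267
t 29.45 p [ 0.5575 -0.2509  0.1483] x [-0.002  0.    -1.   ] y [ 0.999 -0.049 -0.002] F [ 1.  -0.5 -0.7] g 22.8 q [-0.32  0.48  0.88  1.64 -0.39  1.21  0.6 ]
(array([10.8,  1.3,  0.4]), None)
```

```bash
python3 -m handwheel '6 0.8 0.3 0 0 0 15;4 0 0 0 0 0 15;2.5 0 0 0 0 0 15;0 0 0 0 0 0 15;0 0 0 0 0 0 15'
python3 - <<'E'
from h import *
st()
E
```

```text
clock: 29.95
position: [0.5591, -0.2516, 0.1376]
ee_rot: [0.512, 0.487, -0.512, 0.488]
ft_force: [-0.7, 0.8, 2.2]
grip_width: 0.262
t 29.95 p [ 0.5591 -0.2516  0.1376] x [ 0.001  0.    -1.   ] y [ 0.999 -0.049  0.001] F [-0.7  0.8  2.2] g 22.4 q [-0.32  0.49  0.88  1.65 -0.4   1.19  0.61]
```

```bash
python3 -m handwheel '1.5 0 0 0 0 0 15;0 0 0 0 0 0 15;0 0 0 0 0 0 26;0 0 0 0 0 0 38;0 0 0 0 0 0 42;0 0 0 0 0 0 42'; python3 -m handwheel '-15 0 0 0 0 0 42;-30 0 0 0 0 0 50;-40 0 0 0 0 0 50;-30 -4 -20 0 0 0 50;0 -6 -43 0 0 0 50;0 -6 -45 0 0 0 50;0 -6 -45 0 0 0 50;0 -6 -45 0 0 0 50'
python3 -m handwheel '0 -6 -45 0 0 0 50;0 -6 -45 0 0 0 50;0 -6 -45 0 0 0 50;0 -6 -45 0 0 0 50;0 -6 -45 0 0 0 50;0 -6 -45 0 0 0 50;0 -2 -28 0 0 0 50;0 0 0 0 0 0 50'
python3 -m handwheel '25 0 0 0 0 0 50;20 0 0 0 0 0 50;5 0 0 0 0 0 50;0 0 0 0 0 0 50'
python3 - <<'E'
from car import *
print(delta([.5171,.2472,.122]))
E
```

```text
clock: 30.55
position: [0.5588, -0.2514, 0.1355]
ee_rot: [-0.512, -0.488, 0.512, -0.487]
ft_force: [-0.4, 0.2, -0.0]
grip_width: 0.487
clock: 31.35
position: [0.5403, -0.051, 0.2519]
ee_rot: [0.513, 0.487, -0.512, 0.488]
ft_force: [0.6, 0.6, -0.6]
grip_width: 0.585
clock: 32.15
position: [0.5161, 0.2522, 0.2512]
ee_rot: [0.511, 0.489, -0.51, 0.489]
ft_force: [-0.5, -0.3, -0.6]
grip_width: 0.585
clock: 32.55
position: [0.5174, 0.2464, 0.2012]
ee_rot: [-0.512, -0.487, 0.512, -0.487]
ft_force: [-0.3, -0.1, 0.0]
grip_width: 0.583
t 32.55 p [0.5174 0.2464 0.2012] x [-0. -0. -1.] y [ 0.999 -0.05  -0.   ] F [-0.3 -0.1  0. ] g 49.8 q [-1.13  0.28  0.72  1.68 -0.19  1.26 -0.42]
1509 [0.5195 0.2935 0.156 ] [0.5195 0.2944 0.1575]
1277 [0.5175 0.2479 0.1558] [0.5174 0.2497 0.1572]
(array([79.9, -0.7, -0.5]), None)
```

```bash
python3 -m handwheel '15 0 -0.5 0 0 0 50;25 0 0 0 0 0 50;25 0 0 0 0 0 50;13 0 0 0 0 0 50;0 0 0 0 0 0 50;0 0 0 0 0 0 50'
python3 - <<'E'
from h import *
st(); print(delta([.5173,.247,.122]))
E
```

```text
clock: 33.2
position: [0.5178, 0.2477, 0.1236]
ee_rot: [0.512, 0.487, -0.512, 0.488]
ft_force: [0.1, 0.6, 0.8]
grip_width: 0.586
t 33.2 p [0.5178 0.2477 0.1236] x [ 0.001  0.    -1.   ] y [ 0.999 -0.049  0.001] F [0.1 0.6 0.8] g 50.0 q [-1.1   0.36  0.7   1.76 -0.25  1.11 -0.37]
(array([ 1.6, -0.5,  0.7]), None)
```

```bash
python3 -m handwheel '1 -0.5 0.7 0 0 0 50;0 0 0 0 0 0 15;0 0 0 0 0 0 15;0 0 0 0 0 0 15;0 0 0 0 0 0 15' 50; python3 -m handwheel '-10 0 0 0 0 0 15;-20 0 0 0 0 0 15;-30 0 0 0 0 0 15;-30 0 0 0 0 0 15;-30 0 0 0 0 0 15;-30 0 0 0 0 0 15;-25 0 0 0 0 0 15;-13 0 0 0 0 0 15'
python3 - <<'E'
from rk import *
st(); rack()
E
```

```text
clock: 33.7
position: [0.5172, 0.2472, 0.1226]
ee_rot: [0.513, 0.488, -0.512, 0.488]
ft_force: [-1.0, -1.1, 5.7]
grip_width: 0.266
clock: 34.5
position: [0.5172, 0.247, 0.3124]
ee_rot: [0.513, 0.487, -0.511, 0.488]
ft_force: [0.4, 0.6, -0.5]
grip_width: 0.266
t 34.5 p [0.5172 0.247  0.3124] x [ 0.002  0.002 -1.   ] y [ 0.999 -0.049  0.002] F [ 0.4  0.6 -0.5] g 22.7 q [-1.15  0.21  0.75  1.51 -0.14  1.48 -0.45]
top 40 [ 0.4851 -0.2161  0.1075] 0.115
top 155 [ 0.561  -0.2506  0.1391] 0.178
top 144 [ 0.5405 -0.1951  0.1412] 0.179
top 43 [ 0.5043 -0.2722  0.1075] 0.115
top 171 [ 0.5792 -0.3073  0.139 ] 0.178
top 175 [ 0.5245 -0.3277  0.1401] 0.178
side 27 [ 0.4816 -0.2153  0.1081] 0.113
side 35 [ 0.5014 -0.2715  0.1066] 0.113
side 141 [ 0.5575 -0.2494  0.1453] 0.178
side 131 [ 0.5373 -0.195   0.1442] 0.178
side 155 [ 0.5769 -0.3067  0.1387] 0.177
side 162 [ 0.521  -0.326   0.1389] 0.176
```

```bash
python3 -m handwheel '-2 1 20 0 0 0 15;0 1 42 0 0 0 15;0 1 45 0 0 0 15;0 1 45 0 0 0 15;0 1 45 0 0 0 15;0 1 45 0 0 0 15;0 1 45 0 0 0 15;0 1 45 0 0 0 15'
python3 -m handwheel '0 1 45 0 0 0 15;0 1 45 0 0 0 15;0 1 45 0 0 0 15;0 0 30 0 0 0 15;0 0 11 0 0 0 15;0 0 0 0 0 0 15;0 0 0 0 0 0 15'
python3 - <<'E'
from ins import *
ins([.5025,-.272],pic="w14.png"); print(delta([.5023,-.2708,.1375]))
E
```

```text
clock: 35.4
position: [0.507, -0.0876, 0.3105]
ee_rot: [-0.512, -0.488, 0.512, -0.487]
ft_force: [1.7, 0.5, -0.7]
grip_width: 0.273
clock: 36.1
position: [0.5022, -0.2607, 0.3108]
ee_rot: [-0.512, -0.488, 0.512, -0.487]
ft_force: [1.0, 0.6, -0.9]
grip_width: 0.266
t 36.1 p [ 0.5022 -0.2607  0.3108] x [-0.002  0.001 -1.   ] y [ 0.999 -0.05  -0.002] F [ 1.   0.6 -0.9] g 22.7 q [-0.5   0.27  1.11  1.54 -0.24  1.49  0.56]
166 [ 0.4821 -0.2161  0.1085] [ 0.4823 -0.2161  0.1101] 0.112
36 [ 0.5557 -0.2474  0.1145] [ 0.5523 -0.2437  0.114 ] 0.118
169 [ 0.5018 -0.2728  0.1084] [ 0.5017 -0.2726  0.1095] 0.112
39 [ 0.5243 -0.3197  0.1138] [ 0.5232 -0.3169  0.1142] 0.118
56 [ 0.5762 -0.305   0.1141] [ 0.5733 -0.3003  0.1149] 0.118
tipfar -0.003 [[254.9 186. ]]
tipfar -0.002 [[254.9 187.3]]
tipfar -0.001 [[254.9 188.5]]
blade top row 188
to tube (array([ 1.736e+02, -1.000e-01,  1.300e+01]), None)
(array([173.5,   0.3,  10.9]), None)
```

View pics/w14.png

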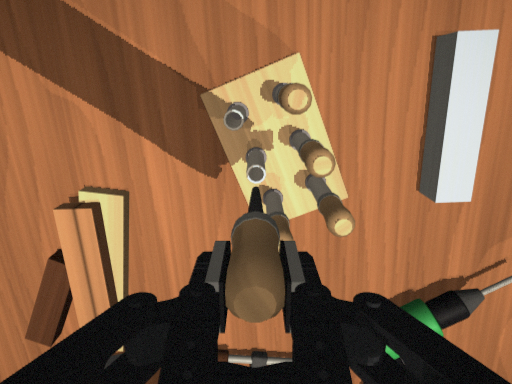

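```bash
python3 -m handwheel '5 0.2 6 0 0 0 15;20 0 4.5 0 0 0 15;25 0 0 0 0 0 15;22 0 0 0 0 0 15;8 0 0 0 0 0 15;0 0 0 0 0 0 15;0 0 0 0 0 0 15'
python3 - <<'E'
from ins import *
ins([.5025,-.272],pic="w15.png"); print(delta([.5022,-.2709,.1375]))
E
```

```text
clock: 36.85
position: [0.503, -0.2715, 0.2326]
ee_rot: [0.512, 0.487, -0.512, 0.488]
ft_force: [0.7, 0.4, -0.5]
grip_width: 0.27
t 36.85 p [ 0.503  -0.2715  0.2326] x [ 0.001 -0.    -1.   ] y [ 0.999 -0.049  0.001] F [ 0.7  0.4 -0.5] g 23.1 q [-0.45  0.34  1.07  1.65 -0.3   1.34  0.62]
281 [ 0.4822 -0.2162  0.1084] [ 0.4822 -0.2163  0.1099] 0.113
61 [ 0.5563 -0.2493  0.1141] [ 0.5524 -0.2438  0.1144] 0.118
232 [ 0.5021 -0.272   0.1082] [ 0.5021 -0.2707  0.1095] 0.112
43 [ 0.5271 -0.318   0.1143] [ 0.5267 -0.3167  0.1145] 0.118
109 [ 0.5767 -0.306   0.111 ] [ 0.573  -0.3007  0.1142] 0.118
tipfar -0.003 [[254.9 186. ]]
tipfar -0.002 [[254.9 187.3]]
tipfar -0.001 [[254.9 188.5]]
blade top row 187
to tube (array([95.4, -1.1,  0.4]), None)
(array([95.3, -1. , -0.7]), None)
```

View pics/w15.png

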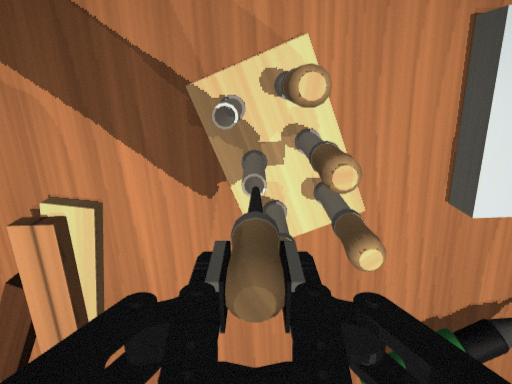

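```bash
python3 -m handwheel '10 -0.7 -0.7 0 0 0 15;12 0 0 0 0 0 15;14 0 0 0 0 0 15;14 0 0 0 0 0 15;12 0 0 0 0 0 15;10 0 0 0 0 0 15;10 0 0 0 0 0 15;0 0 0 0 0 0 15'
python3 - <<'E'
from h import *
st();print(delta([.5023,-.2709,.1375]))
E
```

```text
clock: 37.7
position: [0.5013, -0.2704, 0.1484]
ee_rot: [-0.512, -0.488, 0.512, -0.487]
ft_force: [-0.6, 0.5, -0.3]
grip_width: 0.27
t 37.7 p [ 0.5013 -0.2704  0.1484] x [-0.002  0.001 -1.   ] y [ 0.999 -0.049 -0.002] F [-0.6  0.5 -0.3] g 23.1 q [-0.4   0.42  1.02  1.76 -0.38  1.19  0.68]
(array([10.9,  1. ,  0.5]), None)
```

```bash
python3 -m handwheel '6 0.8 0.3 0 0 0 15;4 0 0 0 0 0 15;2.5 0 0 0 0 0 15;0 0 0 0 0 0 15;0 0 0 0 0 0 15'
python3 - <<'E'
from h import *
st()
E
```

```text
clock: 38.2
position: [0.5028, -0.2711, 0.1376]
ee_rot: [0.512, 0.487, -0.512, 0.488]
ft_force: [-0.8, 0.6, 2.5]
grip_width: 0.269
t 38.2 p [ 0.5028 -0.2711  0.1376] x [ 0.  0. -1.] y [ 0.999 -0.049  0.   ] F [-0.8  0.6  2.5] g 23.0 q [-0.39  0.43  1.01  1.76 -0.39  1.16  0.69]
```

```bash
python3 -m handwheel '1.5 0 0 0 0 0 15;0 0 0 0 0 0 15;0 0 0 0 0 0 26;0 0 0 0 0 0 38;0 0 0 0 0 0 42;0 0 0 0 0 0 42'; python3 -m handwheel '-15 0 0 0 0 0 42;-30 0 0 0 0 0 50;-40 0 0 0 0 0 50;-30 -1 -20 0 0 0 50;0 -1 -43 0 0 0 50;0 -1 -45 0 0 0 50;0 -1 -45 0 0 0 50;0 -1 -45 0 0 0 50'
python3 -m handwheel '0 -1 -45 0 0 0 50;0 -1 -45 0 0 0 50;0 -1 -45 0 0 0 50;0 -1 -45 0 0 0 50;0 -1 -45 0 0 0 50;0 -1 -45 0 0 0 50;0 -1 -45 0 0 0 50;0 0 -45 0 0 0 50'
python3 -m handwheel '0 0 -6 0 0 0 50;20 0 0 0 0 0 50;20 0 0 0 0 0 50;10 0 0 0 0 0 50;0 0 0 0 0 0 50;0 0 0 0 0 0 50'
python3 - <<'E'
from car import *
print(delta([.5194,.293,.122]))
E
```

```text
clock: 38.8
position: [0.5026, -0.271, 0.1356]
ee_rot: [-0.512, -0.488, 0.512, -0.488]
ft_force: [0.1, -0.8, 0.2]
grip_width: 0.494
clock: 39.6
position: [0.5073, -0.0717, 0.2518]
ee_rot: [0.513, 0.487, -0.512, 0.487]
ft_force: [2.1, 0.8, 0.4]
grip_width: 0.583
clock: 40.4
position: [0.518, 0.2886, 0.252]
ee_rot: [0.513, 0.488, -0.512, 0.488]
ft_force: [-0.1, -0.0, 1.1]
grip_width: 0.583
clock: 41.0
position: [0.5187, 0.2927, 0.2019]
ee_rot: [0.513, 0.487, -0.512, 0.488]
ft_force: [-0.3, -0.2, 0.8]
grip_width: 0.588
t 41.0 p [0.5187 0.2927 0.2019] x [ 0.001  0.001 -1.   ] y [ 0.999 -0.049  0.001] F [-0.3 -0.2  0.8] g 50.2 q [-1.24  0.36  0.82  1.62 -0.27  1.28 -0.43]
1269 [0.5196 0.2936 0.1557] [0.5196 0.2956 0.1572]
(array([80.1,  0.5, -0.1]), None)
```

```bash
python3 -m handwheel '15 0.6 0 0 0 0 50;25 0 0 0 0 0 50;25 0 0 0 0 0 50;14 0 0 0 0 0 50;0 0 0 0 0 0 50;0 0 0 0 0 0 50'
python3 - <<'E'
from h import *
st(); print(delta([.5195,.2929,.122]))
E
```

```text
clock: 41.65
position: [0.5193, 0.2928, 0.1224]
ee_rot: [0.512, 0.487, -0.512, 0.488]
ft_force: [0.1, -0.7, 0.3]
grip_width: 0.584
t 41.65 p [0.5193 0.2928 0.1224] x [ 0.001  0.    -1.   ] y [ 0.999 -0.049  0.001] F [ 0.1 -0.7  0.3] g 49.9 q [-1.2   0.44  0.78  1.71 -0.33  1.14 -0.38]
(array([ 0.4,  0.2, -0.1]), None)
```

```bash
python3 -m handwheel '0 0 0 0 0 0 15;0 0 0 0 0 0 15;0 0 0 0 0 0 15;0 0 0 0 0 0 15' 50; python3 -m handwheel '-10 0 0 0 0 0 15;-20 0 0 0 0 0 15;-30 0 0 0 0 0 15;-30 0 0 0 0 0 15;-30 0 0 0 0 0 15;-30 0 0 0 0 0 15;-25 0 0 0 0 0 15;-13 0 0 0 0 0 15'
python3 - <<'E'
from rk import *
st(); rack()
E
```

```text
clock: 42.05
position: [0.5196, 0.2932, 0.123]
ee_rot: [0.513, 0.488, -0.511, 0.488]
ft_force: [0.2, -1.2, 6.1]
grip_width: 0.27
clock: 42.85
position: [0.5194, 0.2928, 0.3125]
ee_rot: [0.513, 0.488, -0.511, 0.488]
ft_force: [0.5, 0.3, -0.7]
grip_width: 0.267
t 42.85 p [0.5194 0.2928 0.3125] x [ 0.002  0.002 -1.   ] y [ 0.999 -0.049  0.002] F [ 0.5  0.3 -0.7] g 22.8 q [-1.25  0.3   0.85  1.45 -0.22  1.49 -0.46]
top 172 [ 0.5801 -0.3069  0.1387] 0.177
top 175 [ 0.5246 -0.3267  0.1394] 0.178
top 40 [ 0.4847 -0.2164  0.1072] 0.114
top 165 [ 0.5055 -0.2696  0.1404] 0.179
top 146 [ 0.5407 -0.1946  0.1402] 0.177
top 156 [ 0.5612 -0.2508  0.1389] 0.177
side 28 [ 0.4815 -0.2152  0.1081] 0.114
side 162 [ 0.5213 -0.3263  0.139 ] 0.177
side 156 [ 0.5767 -0.307   0.1387] 0.177
side 131 [ 0.5377 -0.1949  0.1434] 0.177
side 144 [ 0.5019 -0.2692  0.1448] 0.177
side 143 [ 0.5573 -0.2494  0.1393] 0.177
```

```bash
python3 -m handwheel '-2 -1 20 0 0 0 15;0 -1 42 0 0 0 15;0 -1 45 0 0 0 15;0 -1 45 0 0 0 15;0 -1 45 0 0 0 15;0 -1 45 0 0 0 15;0 -1 45 0 0 0 15;0 -1 45 0 0 0 15'
python3 -m handwheel '0 -1 45 0 0 0 15;0 -1 45 0 0 0 15;0 -1 40 0 0 0 15;0 -1 25 0 0 0 15;0 0 11 0 0 0 15;0 0 0 0 0 0 15;0 0 0 0 0 0 15'
python3 - <<'E'
from ins import *
ins([.4826,-.2157],pic="w16.png"); print(delta([.4826,-.2145,.1375]))
E
```

```text
clock: 43.75
position: [0.4936, -0.04, 0.3104]
ee_rot: [-0.512, -0.488, 0.512, -0.487]
ft_force: [0.2, 0.3, -0.3]
grip_width: 0.268
clock: 44.45
position: [0.4822, -0.2034, 0.3109]
ee_rot: [-0.512, -0.488, 0.513, -0.487]
ft_force: [-0.9, -0.1, -1.0]
grip_width: 0.269
t 44.45 p [ 0.4822 -0.2034  0.3109] x [-0.002 -0.    -1.   ] y [ 0.999 -0.049 -0.002] F [-0.9 -0.1 -1. ] g 23.0 q [-0.84  0.12  1.27  1.64 -0.11  1.47  0.39]
79 [ 0.5763 -0.3049  0.1111] [ 0.5737 -0.3002  0.1135] 0.118
36 [ 0.535  -0.1918  0.1144] [ 0.5321 -0.1886  0.1146] 0.118
170 [ 0.482  -0.2161  0.1082] [ 0.4821 -0.2158  0.1094] 0.112
55 [ 0.5582 -0.2465  0.114 ] [ 0.5546 -0.2426  0.1146] 0.118
43 [ 0.5046 -0.263   0.1142] [ 0.504  -0.2601  0.1144] 0.118
tipfar -0.003 [[254.9 186. ]]
tipfar -0.002 [[254.9 187.3]]
tipfar -0.001 [[254.9 188.5]]
blade top row 188
to tube (array([173.7,   0.3,  13.3]), None)
(array([173.6,   0.8,  11.7]), None)
```

View pics/w16.png

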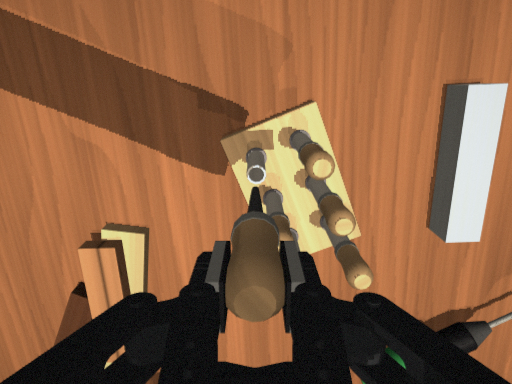

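```bash
python3 -m handwheel '8 0.5 4 0 0 0 15;15 0 4 0 0 0 15;15 0 3 0 0 0 15'
python3 - <<'E'
from h import *
st()
E
```

```text
clock: 44.8
position: [0.4824, -0.2148, 0.2722]
ee_rot: [0.512, 0.488, -0.512, 0.488]
ft_force: [0.7, 0.5, -0.5]
grip_width: 0.268
t 44.8 p [ 0.4824 -0.2148  0.2722] x [-0.  0. -1.] y [ 0.999 -0.048 -0.   ] F [ 0.7  0.5 -0.5] g 22.9 q [-0.77  0.18  1.25  1.7  -0.17  1.39  0.46]
```

```bash
python3 -m handwheel '20 0 0 0 0 0 15;15 0 0 0 0 0 15;5 0 0 0 0 0 15;0 0 0 0 0 0 15;0 0 0 0 0 0 15'
python3 - <<'E'
from ins import *
ins([.4826,-.2157],pic="w17.png"); print(delta([.4824,-.2146,.1375]))
E
```

```text
clock: 45.3
position: [0.4827, -0.2152, 0.2342]
ee_rot: [0.512, 0.487, -0.512, 0.488]
ft_force: [-0.4, -0.0, -1.5]
grip_width: 0.266
t 45.3 p [ 0.4827 -0.2152  0.2342] x [ 0. -0. -1.] y [ 0.999 -0.049  0.   ] F [-0.4 -0.  -1.5] g 22.7 q [-0.74  0.22  1.23  1.76 -0.21  1.32  0.49]
139 [ 0.5765 -0.3056  0.111 ] [ 0.5725 -0.3012  0.1139] 0.118
62 [ 0.5358 -0.1916  0.1141] [ 0.532  -0.1885  0.1148] 0.118
234 [ 0.4821 -0.2154  0.1084] [ 0.4821 -0.2143  0.1094] 0.113
52 [ 0.5082 -0.2636  0.1142] [ 0.5074 -0.2602  0.1145] 0.118
98 [ 0.5584 -0.2462  0.111 ] [ 0.5541 -0.2424  0.1145] 0.118
tipfar -0.003 [[254.9 186. ]]
tipfar -0.002 [[254.9 187.3]]
tipfar -0.001 [[254.9 188.5]]
blade top row 187
to tube (array([97. , -0.9,  0.2]), None)
(array([96.9, -0.6, -0.6]), None)
```

View pics/w17.png

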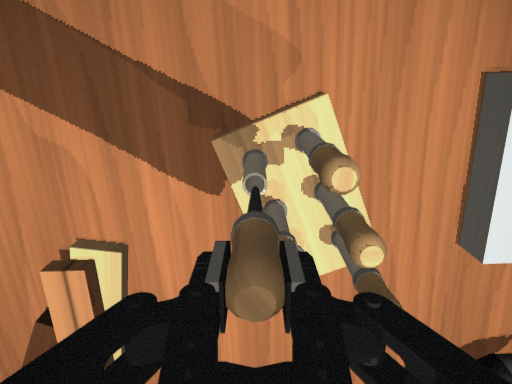

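```bash
python3 -m handwheel '10 -0.5 -0.7 0 0 0 15;12 0 0 0 0 0 15;14 0 0 0 0 0 15;14 0 0 0 0 0 15;13 0 0 0 0 0 15;12 0 0 0 0 0 15;10 0 0 0 0 0 15;0 0 0 0 0 0 15'
python3 - <<'E'
from h import *
st();print(delta([.4825,-.2146,.1380]))
E
```

```text
clock: 46.15
position: [0.4813, -0.2141, 0.1474]
ee_rot: [-0.512, -0.488, 0.513, -0.487]
ft_force: [-1.3, 0.2, -1.3]
grip_width: 0.272
t 46.15 p [ 0.4813 -0.2141  0.1474] x [-0.002  0.    -1.   ] y [ 0.999 -0.049 -0.002] F [-1.3  0.2 -1.3] g 23.3 q [-0.63  0.33  1.15  1.87 -0.33  1.15  0.58]
(array([9.4, 1.2, 0.4]), None)
```

```bash
python3 -m handwheel '5 0.8 0.3 0 0 0 15;3.5 0 0 0 0 0 15;2.5 0 0 0 0 0 15;0 0 0 0 0 0 15;0 0 0 0 0 0 15'
python3 - <<'E'
from h import *
st()
E
```

```text
clock: 46.65
position: [0.483, -0.2147, 0.138]
ee_rot: [0.512, 0.487, -0.512, 0.488]
ft_force: [-0.5, 1.0, 1.5]
grip_width: 0.267
t 46.65 p [ 0.483  -0.2147  0.138 ] x [ 0.001  0.    -1.   ] y [ 0.999 -0.049  0.001] F [-0.5  1.   1.5] g 22.8 q [-0.62  0.35  1.13  1.88 -0.35  1.14  0.59]
```

Contact again; release, rise and back away, then check everything.

```bash
python3 -m handwheel '1.5 0 0 0 0 0 15;0 0 0 0 0 0 15;0 0 0 0 0 0 26;0 0 0 0 0 0 38;0 0 0 0 0 0 42;0 0 0 0 0 0 42'; python3 -m handwheel '-15 0 0 0 0 0 42;-30 0 0 0 0 0 50;-40 0 0 0 0 0 50;-35 0 -20 0 0 0 50;0 0 -40 0 0 0 50;0 0 -45 0 0 0 50;0 0 -45 0 0 0 50;0 0 -40 0 0 0 50'
python3 -m handwheel '0 0 -20 0 0 0 50;0 0 0 0 0 0 50;0 0 0 0 0 0 50'
python3 - <<'E'
from rk import *
st(); rack()
for n in("top","side","wrist"):
    s=snap(n,n[0]+"20.png")
    W=s["W"].reshape(-1,3); 
    if n!="wrist":
     for nm,x0,x1 in(("near",.36,.45),("far",.575,.66)):
      for y0,y1 in ((.08,.14),(.14,.2),(.24,.3)):
        g=W[(W[:,2]>.17)&(W[:,2]<.213)&(W[:,0]<x1)&(W[:,0]>x0)&(W[:,1]>y0)&(W[:,1]<y1)]
        if len(g)>40: 
            k=np.polyfit(g[:,2],g[:,0],1);print(n,y0,nm,len(g),"angle",1.571+abs(np.arctan(k[0])))
    for t in ["glue","hammer","pencil","section","wax"]:
        for k in cams.outline_of(n,t)[:1]:
            p=W.reshape(384,512,3)[k["region"]];p=p[~np.isnan(p[:,0])];print(n,t,round(k["conf"],2),np.median(p,0).round(3))
E
python3 -c "
import cv2
a=cv2.imread('pics/t20.png');b=cv2.imread('pics/s20.png')
cv2.imwrite('pics/ts20.png',cv2.resize(cv2.hconcat([a[:,60:440],b[:,60:440]]),(800,404)))
c=cv2.hconcat([cv2.resize(a[190:270,320:430],None,fx=3.6,fy=4),cv2.resize(b[225:315,290:400],None,fx=3.6,fy=3.6)[:320]]);cv2.imwrite('pics/rk20.png',c)"
```

```text
clock: 47.25
position: [0.4827, -0.2145, 0.1361]
ee_rot: [-0.512, -0.488, 0.512, -0.488]
ft_force: [0.8, 0.6, -0.0]
grip_width: 0.491
clock: 48.05
position: [0.4921, -0.0228, 0.2574]
ee_rot: [0.513, 0.488, -0.511, 0.487]
ft_force: [0.2, 0.7, -0.4]
grip_width: 0.586
clock: 48.35
position: [0.4932, -0.0055, 0.2569]
ee_rot: [0.512, 0.487, -0.512, 0.488]
ft_force: [-0.1, 0.2, -0.5]
grip_width: 0.583
t 48.35 p [ 0.4932 -0.0055  0.2569] x [ 0.  0. -1.] y [ 0.999 -0.049  0.   ] F [-0.1  0.2 -0.5] g 49.8 q [-1.2  -0.04  1.12  1.8   0.03  1.35 -0.14]
top 163 [ 0.5052 -0.2697  0.1431] 0.177
top 153 [ 0.4851 -0.2135  0.1402] 0.179
top 90 [ 0.5409 -0.1959  0.146 ] 0.177
top 155 [ 0.5616 -0.2509  0.1397] 0.178
top 172 [ 0.5797 -0.3075  0.1394] 0.179
top 175 [ 0.5246 -0.3275  0.1384] 0.177
side 126 [ 0.4818 -0.2131  0.1438] 0.176
side 155 [ 0.5769 -0.307   0.1382] 0.176
side 162 [ 0.5209 -0.326   0.1387] 0.176
side 132 [ 0.5379 -0.1949  0.1449] 0.178
side 144 [ 0.5017 -0.269   0.1384] 0.176
side 143 [ 0.5576 -0.2495  0.139 ] 0.177
top 0.08 near 431 angle 2.3822752659203794
top 0.14 near 456 angle 
[... 176 characters left out ...]
427326953
top glue 0.96 [0.8   0.026 0.1  ]
top hammer 0.63 [ 0.528 -0.286  0.025]
top pencil 0.82 [0.405 0.005 0.008]
top section 0.93 [ 0.746 -0.267  0.045]
top wax 0.59 [0.322 0.316 0.047]
side 0.14 near 108 angle 2.3852732205560168
side 0.24 near 338 angle 2.3775537085361664
side 0.24 far 421 angle 2.4293743632261044
side glue 0.86 [0.801 0.013 0.103]
side hammer 0.93 [0.544 0.516 0.023]
side pencil 0.67 [0.391 0.003 0.008]
side section 0.67 [ 0.743 -0.24   0.044]
side wax 0.94 [0.32  0.313 0.047]
wrist glue 0.54 [0.785 0.019 0.006]
wrist hammer 0.73 [ 0.508 -0.203  0.025]
wrist pencil 0.9 [0.403 0.006 0.008]
wrist section 0.77 [ 0.746 -0.177  0.044]
wrist wax 0.43 [ 0.508 -0.203  0.025]
```

View pics/ts20.png

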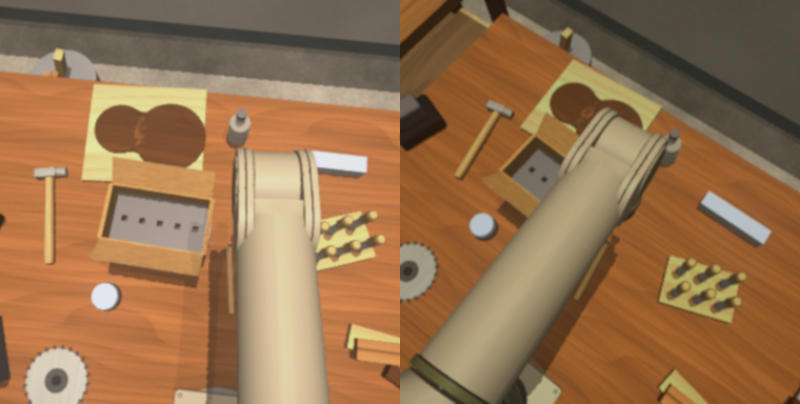

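View pics/rk20.png

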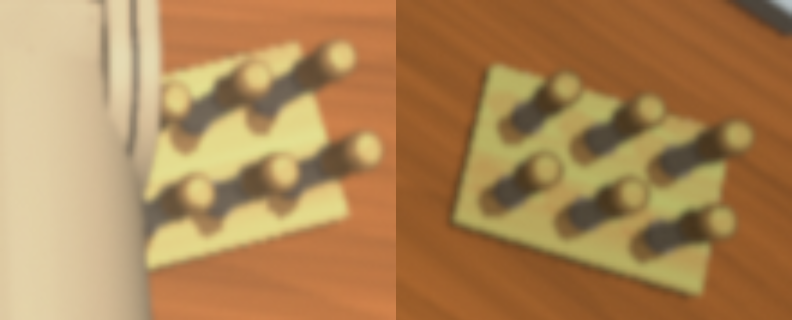

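```bash
python3 - <<'E'
from rk import *
for n in ("side","top"):
    s=snap(n); W=s["W"].reshape(-1,3); W=W[~np.isnan(W[:,0])]
    b=W[(W[:,2]>.165)&(W[:,2]<.2)&(abs(W[:,0]-.53)<.13)&(W[:,1]<-.10)&(W[:,1]>-.42)]
    for c in cluster(b,.008):
        if len(c)>15: print(n,len(c),np.median(c,0).round(4))
st()
E
```

```text
side 87 [ 0.5207 -0.326   0.172 ]
side 85 [ 0.5754 -0.3069  0.1722]
side 84 [ 0.4808 -0.213   0.1718]
side 85 [ 0.5011 -0.2691  0.1722]
side 80 [ 0.5565 -0.249   0.1725]
side 79 [ 0.5367 -0.1952  0.1721]
top 81 [ 0.5235 -0.3256  0.1723]
top 79 [ 0.5791 -0.307   0.1729]
top 78 [ 0.5604 -0.2486  0.1726]
top 83 [ 0.5046 -0.2687  0.1724]
top 77 [ 0.5397 -0.1944  0.1725]
top 83 [ 0.4843 -0.2126  0.173 ]
t 49.45 p [ 0.4931 -0.0048  0.2563] x [ 0.  0. -1.] y [ 0.999 -0.049  0.   ] F [ 0.2 -0.2  0.9] g 49.8 q [-1.2  -0.03  1.12  1.8   0.03  1.35 -0.14]
```

All six handle tops stand level with the old one, within 1 mm.

```bash
python3 -c "
from workcell import hand_in
print(hand_in())"
```

```text
the job is handed in; nothing more can be done
None
```

The job is done and handed in at about 49 s of the 210 s allowed. Both flaps are folded back, and all five new rasps are in the rack with their collars on the rims. The old rasp was left untouched in tube4.

- **Flaps:** I pushed both open with the closed fingers before touching any rasp. At the end they measured about 2.38 rad (near) and 2.43 rad (far).
- **Rasps:** rasp1 went to tube6, rasp2 to tube3, rasp3 to tube5, rasp4 to tube2 and rasp5 to tube1. Each was pushed down until the wrist force showed contact, then released. All six handle tops stand level with the old rasp's, within 1 mm in both fixed cameras, and the five foam holes are empty.
- **Rack:** it was never knocked aside; its tubes stayed within about 1 mm each time I measured them.
- **Other things on the bench:** the glue, hammer, pencil, section and wax tin show no sign of having moved.

**Checks that disagreed:**
- The two fixed cameras differ by about 3 mm in x throughout, so I used their average together with the wrist camera.
- In the last look, the network mislabelled the rack as "hammer" in the top and wrist views and as "wax" in the wrist view.
- The arm partly hid the section from above, so its centre read differently there. The side view of it looked unchanged.

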